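# Check the tumbler's belt tensioner and load it for the next run

## Task

Get the bench tumbler ready for its next run: lift the steel pot off the drive plate by its bow and stand it on the black rubber pad. With the pot off, push the sprung belt tensioner arm round until its pointer stands at the brass index on the scale, hold it there for two seconds, and ease it back to its rest without letting it snap; leave the index as set. Then put all the brass castings lying about on the bench into the pot and set the pot back squarely on the drive plate between its lugs, keeping it upright and leaving the other tools and vessels where they are.

Things in the scene. Friction and masses are not known exactly. Their poses are not given: they have to be found in the camera images.
- tensioner (a joint): Swing of the sprung tensioner arm on the tumbler's deck, rad: 0 = at rest against its stop, grows to 1.2 as the arm swings clockwise seen from above (its knob moving towards the drive plate's side). A spring always drives it back: about 1 N at the knob at rest, 4 N at 0.5, 7 N at 0.95; the hinge is damped: let go from more than about 0.2 rad it snaps back at over 3 rad/s.
- pivot (a point): Pivot of the tensioner arm at deck height (70 mm above the bench). The axes are the tumbler's: x to its back (the blue hood), y to its left, z up. The tumbler is a fixed grey housing 240 mm deep (x), 380 mm wide (y), its deck 70 mm high, with a blue hood 115 mm high along its back edge (the hood's front face is 47 mm behind the pivot).
- knob (a point): Middle of the arm's upright black hand knob: a cylinder 24 mm across and 50 mm tall, from 22 to 72 mm above the deck, 115 mm from the pivot. This point is 47 mm above the deck. The flat steel arm (22 mm wide) lies below it, its top 22 mm above the deck.
- pointer (a point): Tip of the arm's pointer, 150 mm from the pivot, just past the knob, 16 mm above the deck.
- index_mark (a point): Where the pointer tip must stand: 150 mm from the pivot, 16 mm above the deck, just inside the brass index, a block 16 mm wide along the scale and 15 mm high, its middle 163 mm from the pivot. It is clamped at a setting that differs from run to run, 0.50 to 0.95 rad of arm swing from rest. The white scale has a short line every 0.05 rad and a long one every 0.2 rad, from rest.
- plate (a point): Centre of the top of the tumbler's aluminium drive plate (120 mm across), 76 mm above the bench; four rubber lugs around it stand 10 mm higher, their inner faces 63 mm from the centre.
- pot_base (a point): Centre of the underside of the steel tumbling pot (loose, about 0.45 kg): 110 mm across at the base, 140 mm at the rim, 65 mm tall, wall 3 mm, floor 5 mm, open at the top; z is its upright axis. Its carrying bow is fixed across the mouth along its y axis.
- pot_bow (a point): Middle of the bow's black grip bar, 115 mm above the pot's underside, above the centre: a bar 72 mm long along the pot's y axis, 14 mm wide (x) and 16 mm high, its underside 42 mm above the rim; thin steel legs run from its ends down to the rim.
- pad_top (a point): Centre of the top of the black rubber pad fixed on the bench, 170 x 170 mm, 4 mm thick.
- board_top (a point): Centre of the top of the white ceramic board fixed on the bench, 230 mm (x) by 150 mm (y), 6 mm thick, on which the castings lie at the start.
- medal_c (a point): Round domed brass casting, 28 mm across, 10 mm high; may be absent. Point: its centre, 5 mm above its underside. A small lug sticks out to +x (to 24 mm from the centre); grip it across y.
- cushion_c (a point): Square brass casting 26 x 26 mm, 10 mm high, same kind of lug to +x (to 24 mm); may be absent. Point: its centre, 5 mm above its underside; grip across y.
- tablet_c (a point): Oblong brass casting 34 (x) by 22 (y) mm, 10 mm high, lug to +x (to 24 mm); may be absent. Point: its centre, 5 mm above its underside; grip across y.
- boss_c (a point): Small tapered round brass casting, 24 mm across the base, 13 mm high (straight sides for the lower 6 mm), lug to +x (to 24 mm); may be absent. Point: 5 mm above its underside; grip across y.
- cross_c (a point): Cross-shaped brass casting: a stem 34 x 10 mm along x and a cross-arm 12 x 28 mm along y, centred 3 mm towards +x of this point, 10 mm high, lug to +x (to 24 mm); may be absent. Point: 5 mm above its underside; grip the 28 mm cross-arm across y.
- beaker: Glass beaker, 84 mm across, 100 mm tall, on the bench; leave alone. Origin: centre of its underside.
- dropper: Small white dropper bottle, 30 mm across, 75 mm tall; leave alone. Origin: centre of its underside.
- water: Clear water bottle, 64 mm across, 190 mm tall; leave alone. Origin: centre of its underside.
- block: Steel bench block 65 x 65 x 30 mm; leave alone. Origin: centre of its underside.
- hammer: Jeweller's hammer lying on the bench, 200 mm long along its x; leave alone.
- tweezers: Steel tweezers lying on the bench, 130 mm long along their x; leave alone.
- bowl: Steel bowl, 150 mm across, 45 mm tall; leave alone. Origin: centre of its underside.

How it is judged:
On the way, in this order (a step that is already met when the one before it is completed fails the run):
1. the pot stands upright on the rubber pad (horizontal distance between pot_base and pad_top below 0.04 m and z of pot_base in the frame of pad_top between -0.004 and 0.006 m and angle between pot_base's own z axis and vertical below 0.06 rad), for 0.4 s.
2. with the pot off the drive plate, the tensioner's pointer is held at the brass index for over a second (horizontal distance between pointer and index_mark below 0.01 m and horizontal distance between pot_base and plate above 0.15 m), for 1.2 s.
3. the tensioner arm is back at rest (value of joint tensioner below 0.04 rad), for 0.2 s.
At the end, for the whole second after the job is handed in: The pot stands upright (within 0.05 rad) flat on the drive plate, centred within 12 mm, with every casting that is present inside it; the tensioner arm is at rest (under 0.04 rad) and the index within 8 mm of where it was set (horizontal distance between pot_base and plate below 0.012 m and z of pot_base in the frame of plate between -0.004 and 0.005 m and angle between pot_base's own z axis and vertical below 0.05 rad and horizontal distance between each of medal_c, cushion_c, tablet_c, boss_c, cross_c and pot_base below 0.064 m and z of medal_c in the frame of pot_base between 0 and 0.06 m and z of cushion_c in the frame of pot_base between 0 and 0.06 m and z of tablet_c in the frame of pot_base between 0 and 0.06 m and z of boss_c in the frame of pot_base between 0 and 0.06 m and z of cross_c in the frame of pot_base between 0 and 0.06 m and value of joint tensioner below 0.04 rad and distance of index_mark from where it was at the start of the episode below 0.008 m); the robot touches nothing.
It fails at once if the tensioner arm snaps back (faster than 3 rad/s) (velocity of joint tensioner below -3 rad/s).
It fails at once if the pot is tipped by more than 0.6 rad (angle between pot_base's own z axis and vertical above 0.6 rad).
It fails at once if a bystander is moved more than 30 mm (distance of any of beaker, dropper, water, block, hammer, tweezers, bowl from where it was at the start of the episode above 0.03 m).
Of medal, cushion, tablet, boss, cross only 3 to 5 are there at a start; the rules pass over those that are not, and their reading is None.
At some moment in a run one of medal, cushion, tablet, boss, cross may be knocked a few centimetres aside while the robot is not near it.
It also fails if it takes over 210 s, if anything falls off the work surface, if the arm or the gripper's body presses on something with over 40 N, if the wrist force passes 120 N, or if a joint passes its speed limit or range.

## Robot

A 6-joint arm with a two-finger parallel gripper is mounted at the origin on the work surface. World frame = base frame: x ahead of the robot, y to its left, z up, the work surface at z = 0. Lengths are in m, angles in rad, forces in N, time in s.
With the tool pointing down it reaches from about 0.35 to 0.85 m from the base axis. Payload 8.1 kg.
Tool frame: the origin (TCP) lies on the mounting face of the last link; the fingertips stand 186 mm ahead of it and the grasp point (between the pads) lies 167 mm ahead of it; z points along the fingers, y is the line along which they close (so a half turn about z gives the same grasp; the last joint's range is limited). The gripper opens to 93 mm and grips with 3 to 60 N. Pads are 15 mm wide; open, the fingers measure 128 mm over their backs; the gripper's body (75 mm by 188 mm) begins 65 mm behind the grasp point.
Start: joints at [-1.422, 0.13, 1.488, -0, 1.523, -0.085], TCP at [0.139, -0.584, 0.405] pointing down, gripper open.
Joint ranges: [-2.96, 2.96], [-0.89, 2.26], [0.02, 2.5], [-1.34, 4.48], [0, 2.73], [-2.66, 2.66]. Speed limits (rad/s): [2.39, 2.39, 2.79, 3.14, 3.14, 3.14].

## Interface

Orientations are given as a rotation vector (axis times angle).
In Python, from plant import read_state, read_camera, camera_params, close_job gives the robot as it stands. The module is installed in compiled form; this text tells all that it offers.
- The arm moves only by the tool servo_tool, never from a script. Its argument "increments" is a list of rows, each an object with "slide": the shift along the tool's x, y, z in mm, a list of three; "dr": the turn, a rotation vector about the tool's x, y, z in rad, a list of three; "jaw": the closure, from 0 (fully open) to 1 (shut). In form: [{"slide": [x, y, z], "dr": [ax, ay, az], "jaw": jaw}, ...]. A call has 1 to 20 rows; each row is the pose to reach, as a shift and turn from the pose commanded when the call began, along the tool's axes at that moment; what a row does not reach only later rows make up. A row lasts 1/10 s, in which the tool goes at most 50 mm and 8.59 degrees, less where a joint would pass 70% of its speed; a pose out of reach is approached as far as the arm can. A call with a gripper value outside its range is refused whole. The fingers move at their own pace and stop on an object; "force" is the grip in N (left out, the last holds). Time passes only in rows, so rows that repeat a pose let the fingers close. It gives the time, the measured TCP pose, the force, the opening and the grip force at its end, in the units of the state.
- read_state(): the state, without advancing time (a new reading comes with each control period).
- read_camera(name): name is "scene" or "top" or "wrist"; returns (picture, depth): 384x512x3 uint8, red, green, blue; 384x512 float32, m along the optical axis (not along the pixel's ray), 0 where there is no reading.
- camera_params(name): a dict with "fx", "fy", "cx", "cy" (pixels), "rvec" (rotation vector, rad) and "tvec" (3), from world to camera coordinates, as OpenCV has them. Camera axes: x right, y down, z forward; pixel columns grow to the right and rows downward; lengths in m; the calibration is good to about 2 mm. The wrist camera is an equidistant fisheye: a pixel r from the principal point sees the ray r / f radians off the axis. A picture is of the moment at which its call begins: read the wrist's pose just before it. camera_params takes no time and is no camera call; for the wrist camera it gives the pose at the moment of the call.
- close_job(): hands the job in; it is judged then, once.
The state is a dict: "t": time; "q": joint angles; "dq": joint speeds; "joint_torque": joint torques, N m; "tool_pos": TCP position; "orientation": TCP orientation; "force": force on the tool from outside, world axes, zero at the start; "wrist_torque": the same for the moment, N m; "opening": finger opening in m; "gripper_force": force on a finger pad.
Only numpy, scipy, OpenCV 4.12 (cv2) and the standard library are available. Lean on these libraries where they do the work, as an engineer would, in place of code of your own. Each camera call takes 0.05 s, during which the arm holds its last target. There are 200 camera calls.

## Working session

There is one attempt and no reset: what is moved stays moved. The work goes in short steps, Python scripts to look and compute and a tool call to move; the robot and the scene stay as the last step left them, time stands still between calls to the robot, and variables do not carry over. Pictures are saved under pics/ and viewed, at most 14 in all, crops included, and the job is handed in when it is done.

Besides the shell and the picture viewer there is one more tool, called as name([rows], argument=value, ...), one row to a line, values as JSON. servo_tool: Moves the arm, as the interface text tells. Its arguments: {"type":"object","properties":{"increments":{"type":"array"},"force":{"type":"number"}},"required":["increments"]}

```bash
mkdir -p pics; cat > h.py <<'E'
import numpy as np, cv2
from scipy.spatial.transform import Rotation as R
from plant import *
def cam(n):
    p=camera_params(n); return p,R.from_rotvec(p['rvec']).as_matrix(),np.array(p['tvec'])
def snap(n,f=None):
    c=cam(n); im,d=read_camera(n)
    if f: cv2.imwrite('pics/'+f,im[:,:,::-1]); np.savez('pics/'+f[:-4],im=im,d=d,fx=c[0]['fx'],fy=c[0]['fy'],cx=c[0]['cx'],cy=c[0]['cy'],M=c[1],t=c[2],n=n)
    return im,d,c
def ray(c,u,v,n):
    p,M,t=c; x=(u-p['cx'])/p['fx']; y=(v-p['cy'])/p['fy']
    if n=='wrist':
        th=np.hypot(x,y); s=np.sin(th)/max(th,1e-9); r=np.array([x*s,y*s,np.cos(th)])
    else: r=np.array([x,y,1.])
    return -M.T@t, M.T@r
def onplane(c,u,v,z,n):
    o,r=ray(c,u,v,n); return o+r*(z-o[2])/r[2]
def cloud(c,d):  # pinhole
    p,M,t=c; v,u=np.mgrid[:d.shape[0],:d.shape[1]]
    P=np.stack([(u-p['cx'])/p['fx']*d,(v-p['cy'])/p['fy']*d,d],-1)
    return (P-t)@M
def load(f):
    z=np.load('pics/'+f); return z['im'],z['d'],({k:float(z[k]) for k in('fx','fy','cx','cy')},z['M'],z['t'])
E
python3 - <<'E'
from h import *
for n in('scene','top'):
    im,d,c=snap(n,n+'0.png'); print(n,c[0],-c[1].T@c[2])
s=read_state();print(s['t'],s['tool_pos'],s['orientation'],s['opening'])
E
```

```text
scene {'fx': 469.41377314371874, 'fy': 469.41377314371874, 'cx': 253.6021994823773, 'cy': 198.9148715927359, 'rvec': array([ 2.07043205,  0.92326187, -0.45685441]), 'tvec': array([-0.44714113, -0.10118478,  1.70785004])} [ 1.35320992 -0.6100599   0.96102817]
top {'fx': 406.85050137526287, 'fy': 406.85050137526287, 'cx': 262.93450619089714, 'cy': 192.44331165143635, 'rvec': array([ 2.17412209, -2.16379868,  0.08886451]), 'tvec': array([0.12677915, 0.53328908, 1.27647343])} [0.41245042 0.11521028 1.32153921]
0.1 [ 0.1389883  -0.58345322  0.40380177] [-3.11846795e+00 -3.66179466e-01  6.34607804e-05] 0.09316565989948103
```

View pics/top0.png

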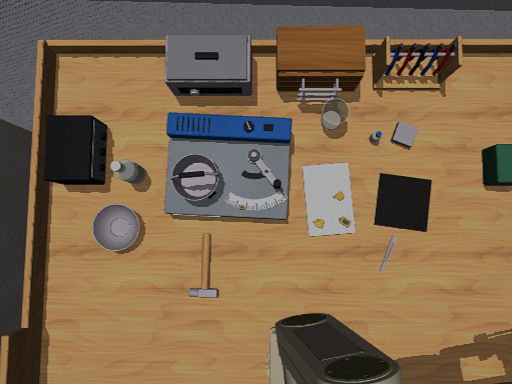

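View pics/scene0.png

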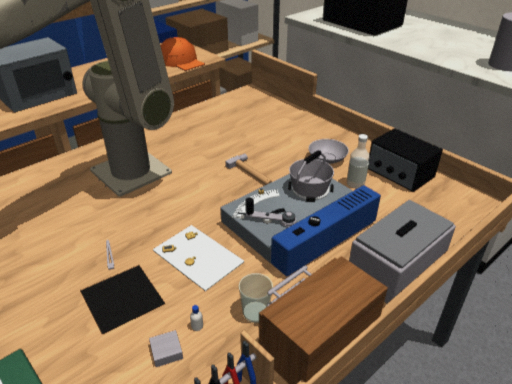

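The top view shows the tumbler (165-290, 115-218) with the pot at (195,177) and the knob near (277,185). The index is at about (242,206), the board at (330,200) has three castings, and the pad is at (404,202). Next I measure.

```bash
python3 - <<'E'
from h import *
im,d,c=load('top0.npz')
P=cloud(c,d)
hsv=cv2.cvtColor(im,cv2.COLOR_RGB2HSV)
def box(mask,z,name):
    n,l,s,ce=cv2.connectedComponentsWithStats(mask.astype(np.uint8))
    for i in range(1,n):
        if s[i,4]<12: continue
        cn=np.argwhere(l==i)[:,::-1].astype(np.float32)
        w=np.array([onplane(c,u,v,z,'top')[:2] for u,v in cn],np.float32)
        r=cv2.minAreaRect(w); print(name,ce[i].round(1),s[i,4],'ctr',np.round(r[0],4),'size',np.round(r[1],3),'ang',round(r[2],1),'z',np.median(P[l==i][:,2]).round(3),'mean',w.mean(0).round(4))
V,U=np.mgrid[:384,:512]
reg=lambda a,b,x,y:(U>a)&(U<x)&(V>b)&(V<y)
black=(hsv[...,2]<40)
box(black&reg(365,165,440,240),.004,'pad')
white=(hsv[...,2]>150)&(hsv[...,1]<50)
box(cv2.morphologyEx((white&reg(298,158,360,240)).astype(np.uint8),cv2.MORPH_CLOSE,np.ones((9,9))),.006,'board')
brass=(hsv[...,1]>110)&(hsv[...,2]>110)&(hsv[...,0]<35)&(hsv[...,0]>12)
box(brass&reg(298,158,360,240),.011,'cast')
box(brass&reg(220,180,292,216),.08,'index')
blue=(hsv[...,0]>100)&(hsv[...,0]<125)&(hsv[...,1]>150)
box(cv2.morphologyEx((blue&reg(160,105,300,145)).astype(np.uint8),cv2.MORPH_CLOSE,np.ones((9,9))),.185,'hood')
# deck & pot heights
deck=(np.abs(P[...,2]-.07)<.005)&reg(160,105,300,225); box(deck,.07,'deck')
rim=(P[...,2]>.125)&reg(165,148,225,212); 
q=P[rim]; print('pot top z pct',np.percentile(q[:,2],[5,50,95,99]))
bow=(P[...,2]>.17)&reg(165,148,225,212); box(bow,.199,'bow'); print(P[bow].mean(0))
kn=(P[...,2]>.125)&reg(240,140,292,212); box(kn,.142,'knob'); print(P[kn].mean(0))
big=lambda a,b,x,y,n:cv2.imwrite('pics/'+n,cv2.resize(im[b:y,a:x,::-1],None,fx=6,fy=6,interpolation=cv2.INTER_CUBIC))
big(165,140,295,220,'tum.png'); big(300,158,360,240,'brd.png')
E
```

```text
pad [402.6 202. ] 2638 ctr [ 0.5063 -0.3224] size [0.166 0.167] ang 82.5 z 0.004 mean [ 0.5057 -0.3221]
board [328.1 199. ] 3272 ctr [ 0.5151 -0.0815] size [0.229 0.15 ] ang 5.0 z 0.006 mean [ 0.5142 -0.0816]
cast [330.3 198.8] 1552 ctr [ 0.5148 -0.0845] size [0.195 0.26 ] ang 89.8 z 0.0 mean [ 0.5151 -0.088 ]
cast [339.1 195.6] 56 ctr [ 0.5236 -0.116 ] size [0.023 0.028] ang 45.0 z 0.015 mean [ 0.5249 -0.1165]
cast [344.5 221.3] 44 ctr [ 0.4428 -0.1317] size [0.036 0.02 ] ang 63.5 z 0.016 mean [ 0.4422 -0.1327]
cast [318.8 222.9] 63 ctr [ 0.4376 -0.0473] size [0.033 0.024] ang 76.2 z 0.015 mean [ 0.4368 -0.0503]
index [290.1 199.2] 96 ctr [0.5111 0.0458] size [0.006 0.104] ang 89.9 z -0.0 mean [0.5073 0.0456]
hood [229.  127.5] 3045 ctr [0.7033 0.2265] size [0.352 0.072] ang 87.4 z 0.114 mean [0.7034 0.2255]
deck [232.8 178.6] 6674 ctr [0.5746 0.2416] size [0.379 0.241] ang 87.6 z 0.07 mean [0.5717 0.2227]
pot top z pct [0.1277111  0.14073156 0.20033003 1.32153921]
bow [191.5 174.2] 177 ctr [0.5672 0.3243] size [0.015 0.115] ang 5.5 z 0.197 mean [0.5667 0.3267]
[0.55818371 0.31534223 0.26064997]
knob [276.3 183.1] 55 ctr [0.5497 0.0886] size [0.023 0.02 ] ang 0.2 z 0.142 mean [0.5495 0.0891]
[0.52501473 0.09373414 0.35257313]
```

View pics/tum.png

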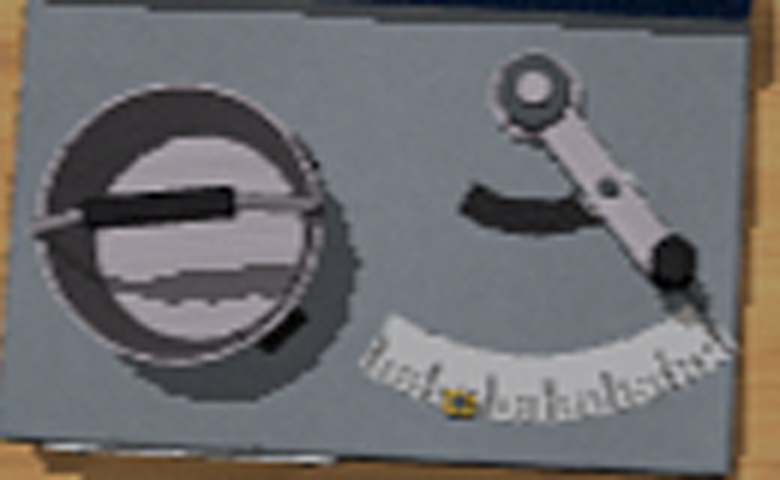

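View pics/brd.png

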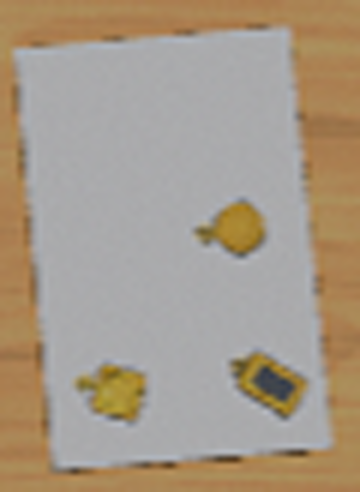

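Crops: the bow grip runs from crop (85,210) to (235,202). The pivot is near (533,88), the knob at (673,262) and the index at (458,402). The castings are a round one (240,228), a tablet (272,382) and a cross (117,392).

```bash
cat >> h.py <<'E'
def goal(pos,ydir,grasp=True):
    """pos of grasp point, world angle (deg) of the closing line (mod 180); prints slide mm, dr"""
    s=read_state(); M=R.from_rotvec(s['orientation']).as_matrix(); p=np.array(s['tool_pos'])
    t=np.array(pos,float)+(np.array([0,0,.167]) if grasp else 0)
    out=[]
    for k in (0,180):
        a=np.radians(ydir+k); y=np.array([np.cos(a),np.sin(a),0]); z=np.array([0,0,-1.]); x=np.cross(y,z)
        dr=R.from_matrix(M.T@np.stack([x,y,z],1)).as_rotvec(); out.append((np.linalg.norm(dr),dr))
    out.sort(key=lambda o:o[0])
    print('t',round(s['t'],1),'grasp now',(p+M[:,2]*.167).round(4),'q6',s['q'][5].round(2),'slide',(M.T@(t-p)*1000).round(1),'dr',out[0][1].round(3),'alt',out[1][1].round(3))
E
python3 - <<'E'
from h import *
im,d,c=load('top0.npz'); hsv=cv2.cvtColor(im,cv2.COLOR_RGB2HSV); P=cloud(c,d)
V,U=np.mgrid[:384,:512]
def pts(m,z): return np.array([onplane(c,u,v,z,'top')[:2] for v,u in np.argwhere(m)],np.float32)
reg=lambda a,b,x,y:(U>=a)&(U<=x)&(V>=b)&(V<=y)
# bow grip: dark pixels
b=pts((hsv[...,2]<60)&reg(177,170,206,178),.199); r=cv2.minAreaRect(b);print('bow',r,len(b))
# rim ellipse via depth z~.141
m=(np.abs(P[...,2]-.141)<.006)&reg(165,148,225,212); q=P[m]; A=np.c_[2*q[:,:2],np.ones(len(q))]; s=np.linalg.lstsq(A,(q[:,:2]**2).sum(1),rcond=None)[0]; print('rim ctr',s[:2],np.sqrt(s[2]+s[0]**2+s[1]**2),len(q))
th=lambda cx,cy,z: onplane(c,165+cx/6-.5,140+cy/6-.5,z,'top')[:2]
uv=(165+533//6,140+88//6); print('pivot z',P[153:157,252:256,2].round(3).tolist())
for z in(.07,.1): print('pivot',th(533,88,z))
pv=th(533,88,.1)
kn=th(673,262,.142); ix=th(459,402,.085)
print('kn',kn,np.linalg.norm(kn-pv),'ix',ix,np.linalg.norm(ix-pv))
a=lambda p:np.degrees(np.arctan2(p[1]-pv[1],p[0]-pv[0]))
print(a(kn),a(ix),'swing',np.radians((a(kn)-a(ix))%360))
cloudz=lambda u,v:P[v,u]
print(P[205:210,239:244,2].round(3))
goal([.567,.326,.26],5)
goal([.5,-.3,.26],-40)
E
```

```text
bow ((0.567358136177063, 0.3311600685119629), (0.02250252664089203, 0.0729072317481041), 0.2237865924835205) 155
rim ctr [0.56751564 0.33029637] 0.06747804943404762 190
pivot z [[0.106, 0.104, 0.106, 0.108], [0.103, 0.108, 0.107, 0.105], [0.112, 0.108, 0.105, 0.112], [0.107, 0.105, 0.108, 0.103]]
pivot [0.64825045 0.15939156]
pivot [0.64259821 0.15833251]
kn [0.54920669 0.08813104] 0.11683416614971542 ix [0.48388291 0.19522365] 0.1629463225183692
-143.06818237796557 166.91475028625467 swing 0.8729625072010649
[[0.086 0.081 0.083 0.071 0.07 ]
 [0.082 0.096 0.086 0.085 0.083]
 [0.086 0.091 0.084 0.078 0.087]
 [0.085 0.083 0.085 0.085 0.082]
 [0.068 0.072 0.074 0.084 0.075]]
t 0.1 grasp now [ 0.1389 -0.5832  0.2368] q6 -0.09 slide [ 627.  -785.6  -21.8] dr [-1.000e-03 -1.000e-03 -1.424e+00] alt [-1.000e-03  1.000e-03  1.717e+00]
t 0.1 grasp now [ 0.1389 -0.5832  0.2368] q6 -0.09 slide [ 416.9 -192.2  -22.8] dr [-0.002 -0.001 -0.639] alt [-1.000e-03  2.000e-03  2.503e+00]
```

servo_tool([
  {"slide":[60,-30,-3],"dr":[0,0,-0.1],"jaw":0},
  {"slide":[110,-50,-10],"dr":[0,0,-0.2],"jaw":0},
  {"slide":[160,-70,-15],"dr":[0,0,-0.3],"jaw":0},
  {"slide":[200,-90,-20],"dr":[0,0,-0.4],"jaw":0},
  {"slide":[250,-115,-20],"dr":[0,0,-0.5],"jaw":0},
  {"slide":[295,-135,-20],"dr":[0,0,-0.6],"jaw":0},
  {"slide":[340,-155,-20],"dr":[0,0,-0.64],"jaw":0},
  {"slide":[380,-175,-20],"dr":[0,0,-0.64],"jaw":0},
  {"slide":[420,-190,-20],"dr":[0,0,-0.64],"jaw":0},
  {"slide":[445,-235,-20],"dr":[0,0,-0.75],"jaw":0},
  {"slide":[460,-280,-20],"dr":[0,0,-0.85],"jaw":0},
  {"slide":[480,-325,-20],"dr":[0,0,-0.95],"jaw":0},
  {"slide":[495,-370,-20],"dr":[0,0,-1.05],"jaw":0},
  {"slide":[510,-420,-20],"dr":[0,0,-1.15],"jaw":0},
  {"slide":[530,-465,-20],"dr":[0,0,-1.25],"jaw":0},
  {"slide":[545,-510,-20],"dr":[0,0,-1.35],"jaw":0},
  {"slide":[560,-555,-20],"dr":[0,0,-1.4],"jaw":0},
  {"slide":[575,-600,-20],"dr":[0,0,-1.42],"jaw":0},
  {"slide":[590,-640,-20],"dr":[0,0,-1.42],"jaw":0},
  {"slide":[590,-640,-20],"dr":[0,0,-1.42],"jaw":0},
])

```text
t: 2.1
tool_pos: [0.5642, 0.1805, 0.4239]
orientation: [-2.12, -2.316, -0.001]
force: [0.4, -0.2, 0.5]
opening: 0.093
gripper_force: 0.0
```

```bash
python3 - <<'E'
from h import *
goal([.5674,.3305,.26],4.5)
snap('top','top1.png')
E
```

```text
t 2.1 grasp now [0.564  0.1807 0.2569] q6 0.13 slide [149.2  16.4  -2.8] dr [-0.001 -0.002  0.01 ] alt [ 3.000e-03 -2.000e-03 -3.132e+00]
```

servo_tool([
  {"slide":[40,5,0],"dr":[0,0,0],"jaw":0},
  {"slide":[80,10,0],"dr":[0,0,0.01],"jaw":0},
  {"slide":[120,15,0],"dr":[0,0,0.01],"jaw":0},
  {"slide":[149,16,0],"dr":[0,0,0.01],"jaw":0},
  {"slide":[149,16,0],"dr":[0,0,0.01],"jaw":0},
  {"slide":[149,16,0],"dr":[0,0,0.01],"jaw":0},
])

```text
t: 2.75
tool_pos: [0.5685, 0.3247, 0.4241]
orientation: [2.139, 2.301, -0.002]
force: [-0.5, -0.6, 0.8]
opening: 0.0929
gripper_force: 0.0
```

```bash
python3 - <<'E'
from h import *
goal([.5674,.3305,.191],4.5)
snap('wrist','w1.png')
E
```

```text
t 2.8 grasp now [0.5683 0.3245 0.2571] q6 0.37 slide [ 5.9 -0.6 66.1] dr [-0.001  0.001 -0.005] alt [2.000e-03 1.000e-03 3.136e+00]
```

View pics/w1.png

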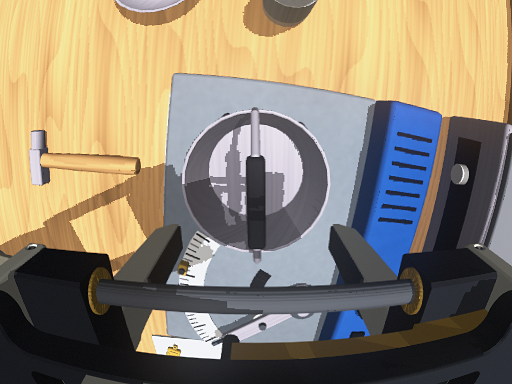

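The wrist picture shows the bow bar upright at (256,200), square to and between the fingers. I descend and grip.

servo_tool([
  {"slide":[4,0,20],"dr":[0,0,0],"jaw":0},
  {"slide":[6,0,40],"dr":[0,0,0],"jaw":0},
  {"slide":[6,0,55],"dr":[0,0,0],"jaw":0},
  {"slide":[6,0,66],"dr":[0,0,0],"jaw":0},
  {"slide":[6,0,66],"dr":[0,0,0],"jaw":0},
  {"slide":[6,0,66],"dr":[0,0,0],"jaw":0.5},
  {"slide":[6,0,66],"dr":[0,0,0],"jaw":1},
  {"slide":[6,0,66],"dr":[0,0,0],"jaw":1},
  {"slide":[6,0,66],"dr":[0,0,0],"jaw":1},
  {"slide":[6,0,66],"dr":[0,0,0],"jaw":1},
  {"slide":[6,0,66],"dr":[0,0,0],"jaw":1},
  {"slide":[6,0,66],"dr":[0,0,0],"jaw":1},
], force=40)

```text
t: 4.0
tool_pos: [0.5678, 0.3314, 0.3588]
orientation: [2.139, 2.301, 0.0]
force: [0.2, 0.7, -0.4]
opening: 0.0414
gripper_force: 0.0
```

```bash
python3 - <<'E'
from h import *
goal([.5674,.3305,.191],4.5)
goal([.506,-.322,.30],-60)
E
```

```text
t 4.0 grasp now [0.5678 0.3314 0.1918] q6 0.38 slide [-0.9 -0.5  0.8] dr [ 0.    -0.    -0.005] alt [-0.    -0.     3.136]
t 4.0 grasp now [0.5678 0.3314 0.1918] q6 0.38 slide [-647.2 -109.4 -108.3] dr [ 0.   -0.    1.12] alt [ 0.     0.    -2.021]
```

servo_tool([
  {"slide":[0,0,0],"dr":[0,0,0],"jaw":1},
  {"slide":[0,0,0],"dr":[0,0,0],"jaw":1},
  {"slide":[0,0,0],"dr":[0,0,0],"jaw":1},
  {"slide":[0,0,0],"dr":[0,0,0],"jaw":1},
  {"slide":[0,0,0],"dr":[0,0,0],"jaw":1},
  {"slide":[0,0,0],"dr":[0,0,0],"jaw":1},
  {"slide":[0,0,0],"dr":[0,0,0],"jaw":1},
  {"slide":[0,0,0],"dr":[0,0,0],"jaw":1},
  {"slide":[0,0,-3],"dr":[0,0,0],"jaw":1},
  {"slide":[0,0,-8],"dr":[0,0,0],"jaw":1},
  {"slide":[0,0,-15],"dr":[0,0,0],"jaw":1},
  {"slide":[0,0,-25],"dr":[0,0,0],"jaw":1},
  {"slide":[0,0,-40],"dr":[0,0,0],"jaw":1},
  {"slide":[0,0,-60],"dr":[0,0,0],"jaw":1},
  {"slide":[0,0,-80],"dr":[0,0,0],"jaw":1},
  {"slide":[0,0,-95],"dr":[0,0,0],"jaw":1},
  {"slide":[0,0,-105],"dr":[0,0,0],"jaw":1},
  {"slide":[0,0,-110],"dr":[0,0,0],"jaw":1},
  {"slide":[0,0,-110],"dr":[0,0,0],"jaw":1},
])

```text
t: 5.9
tool_pos: [0.5679, 0.3315, 0.4694]
orientation: [2.139, 2.301, 0.001]
force: [0.9, 0.2, -4.0]
opening: 0.0136
gripper_force: 40.0
```

```bash
python3 - <<'E'
from h import *
goal([.506,-.322,.30],-60)
print(read_state()['gripper_force'])
E
```

```text
t 5.9 grasp now [0.5681 0.3315 0.3024] q6 0.38 slide [-647.2 -109.5    2.1] dr [ 1.00e-03 -1.00e-03  1.12e+00] alt [ 1.000e-03  1.000e-03 -2.021e+00]
39.95986461639404
```

servo_tool([
  {"slide":[-8,-1,0],"dr":[0,0,0.01],"jaw":1},
  {"slide":[-25,-4,0],"dr":[0,0,0.04],"jaw":1},
  {"slide":[-50,-8,0],"dr":[0,0,0.09],"jaw":1},
  {"slide":[-85,-14,0],"dr":[0,0,0.15],"jaw":1},
  {"slide":[-125,-21,0],"dr":[0,0,0.22],"jaw":1},
  {"slide":[-165,-28,0],"dr":[0,0,0.29],"jaw":1},
  {"slide":[-205,-35,0],"dr":[0,0,0.36],"jaw":1},
  {"slide":[-245,-41,0],"dr":[0,0,0.43],"jaw":1},
  {"slide":[-285,-48,0],"dr":[0,0,0.5],"jaw":1},
  {"slide":[-325,-55,0],"dr":[0,0,0.57],"jaw":1},
  {"slide":[-365,-62,0],"dr":[0,0,0.64],"jaw":1},
  {"slide":[-405,-69,0],"dr":[0,0,0.71],"jaw":1},
  {"slide":[-445,-75,0],"dr":[0,0,0.78],"jaw":1},
  {"slide":[-485,-82,0],"dr":[0,0,0.85],"jaw":1},
  {"slide":[-525,-89,0],"dr":[0,0,0.92],"jaw":1},
  {"slide":[-565,-96,0],"dr":[0,0,0.99],"jaw":1},
  {"slide":[-600,-102,0],"dr":[0,0,1.05],"jaw":1},
  {"slide":[-628,-106,0],"dr":[0,0,1.09],"jaw":1},
  {"slide":[-642,-109,0],"dr":[0,0,1.12],"jaw":1},
  {"slide":[-647,-109,0],"dr":[0,0,1.12],"jaw":1},
])

```text
t: 7.9
tool_pos: [0.5056, -0.3231, 0.4676]
orientation: [-3.034, -0.809, 0.002]
force: [-0.1, 0.9, -3.9]
opening: 0.0138
gripper_force: 40.0
```

```bash
python3 - <<'E'
from h import *
goal([.506,-.322,.119],-60)
print(read_state()['gripper_force'])
E
```

```text
t 7.9 grasp now [ 0.5053 -0.3229  0.3006] q6 0.4 slide [  1.1  -0.4 181.6] dr [-0.002  0.001 -0.003] alt [1.000e-03 3.000e-03 3.139e+00]
39.96001839637756
```

servo_tool([
  {"slide":[0,0,8],"dr":[0,0,0],"jaw":1},
  {"slide":[1,0,25],"dr":[0,0,0],"jaw":1},
  {"slide":[1,0,50],"dr":[0,0,0],"jaw":1},
  {"slide":[1,0,80],"dr":[0,0,0],"jaw":1},
  {"slide":[1,0,110],"dr":[0,0,0],"jaw":1},
  {"slide":[1,0,135],"dr":[0,0,0],"jaw":1},
  {"slide":[1,0,155],"dr":[0,0,0],"jaw":1},
  {"slide":[1,0,168],"dr":[0,0,0],"jaw":1},
  {"slide":[1,0,173],"dr":[0,0,0],"jaw":1},
  {"slide":[1,0,176],"dr":[0,0,0],"jaw":1},
  {"slide":[1,0,178],"dr":[0,0,0],"jaw":1},
  {"slide":[1,0,180],"dr":[0,0,0],"jaw":1},
  {"slide":[1,0,181],"dr":[0,0,0],"jaw":1},
  {"slide":[1,0,181],"dr":[0,0,0],"jaw":1},
])

```text
t: 9.3
tool_pos: [0.5073, -0.3215, 0.2881]
orientation: [3.034, 0.813, 0.001]
force: [-0.3, 0.4, -4.6]
opening: 0.0138
gripper_force: 40.0
```

servo_tool([
  {"slide":[0,0,1],"dr":[0,0,0],"jaw":1},
  {"slide":[0,0,2],"dr":[0,0,0],"jaw":1},
  {"slide":[0,0,2],"dr":[0,0,0],"jaw":1},
])

```text
t: 9.6
tool_pos: [0.5074, -0.3215, 0.2866]
orientation: [3.034, 0.813, 0.001]
force: [-0.7, 0.7, 1.5]
opening: 0.0137
gripper_force: 40.0
```

servo_tool([
  {"slide":[0,0,0],"dr":[0,0,0],"jaw":0.3},
  {"slide":[0,0,0],"dr":[0,0,0],"jaw":0.3},
  {"slide":[0,0,0],"dr":[0,0,0],"jaw":0.3},
  {"slide":[0,0,0],"dr":[0,0,0],"jaw":0.3},
  {"slide":[0,0,0],"dr":[0,0,0],"jaw":0.3},
  {"slide":[0,0,-10],"dr":[0,0,0],"jaw":0.3},
  {"slide":[0,0,-30],"dr":[0,0,0],"jaw":0.3},
  {"slide":[0,0,-60],"dr":[0,0,0],"jaw":0.3},
  {"slide":[0,0,-90],"dr":[0,0,0],"jaw":0.3},
  {"slide":[0,0,-130],"dr":[0,0,0],"jaw":0.3},
  {"slide":[0,0,-140],"dr":[0,0,0],"jaw":0.3},
  {"slide":[0,0,-140],"dr":[0,0,0],"jaw":0.3},
])

```text
t: 10.8
tool_pos: [0.5076, -0.3216, 0.4293]
orientation: [3.03, 0.812, 0.005]
force: [0.8, 0.0, -0.6]
opening: 0.0652
gripper_force: 0.0
```

```bash
python3 - <<'E'
from h import *
im,d,c=snap('top','top2.png')
P=cloud(c,d); hsv=cv2.cvtColor(im,cv2.COLOR_RGB2HSV)
V,U=np.mgrid[:384,:512]; reg=lambda a,b,x,y:(U>=a)&(U<=x)&(V>=b)&(V<=y)
# lift-off plate: circle fit at z~.076 / flat bright disc
m=(hsv[...,1]<40)&(hsv[...,2]>120)&reg(168,150,228,208)&(np.abs(P[...,2]-.076)<.012)
n,l,s,ce=cv2.connectedComponentsWithStats(m.astype(np.uint8)); i=1+s[1:,4].argmax()
w=np.array([onplane(c,u,v,.076,'top')[:2] for v,u in np.argwhere(l==i)],np.float32)
print('plate',cv2.minEnclosingCircle(w),w.mean(0),len(w))
goal([.5495,.0885,.20],0)
z=np.hstack([cv2.resize(im[140:220,165:295],None,fx=5,fy=5,interpolation=2)]); cv2.imwrite('pics/tum2.png',z[:,:,::-1])
E
```

```text
plate ((0.5685907006263733, 0.32829299569129944), 0.12855207920074463) [0.5703606  0.32860526] 3224
t 10.8 grasp now [ 0.5076 -0.3216  0.2597] q6 0.4 slide [ 241.5 -334.    59.3] dr [ 0.002  0.    -1.047] alt [ 0.    -0.003  2.095]
```

View pics/tum2.png

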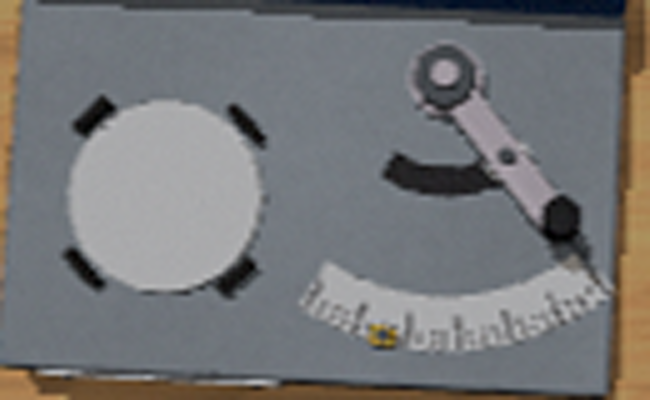

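The pot is off: the plate disc is at crop (165,196) with four lugs around it, the index at (383,335) and the knob at (562,215). I compute the knob approach now.

```bash
python3 - <<'E'
from h import *
goal([.5493,.0883,.20],-53)
im,d,c=load('top2.npz')
g=im[150:212,168:228].astype(int); m=(g.min(-1)>165).astype(np.uint8)
n,l,s,ce=cv2.connectedComponentsWithStats(m); i=1+s[1:,4].argmax(); print(s[i])
w=np.array([onplane(c,u+168,v+150,.076,'top')[:2] for v,u in np.argwhere(l==i)],np.float32)
print('plate',cv2.minEnclosingCircle(w),w.mean(0),len(w))
# deck-plane px of the pot on pad: bow
P=cloud(c,d)
print(np.percentile(g.min(-1),[10,50,90]))
E
```

```text
t 10.8 grasp now [ 0.5076 -0.3216  0.2597] q6 0.4 slide [ 241.2 -333.9   59.3] dr [ 0.002 -0.001 -0.122] alt [-1.00e-03 -3.00e-03  3.02e+00]
[  12   11   37   37 1081]
plate ((0.5696819424629211, 0.3301718235015869), 0.058438390493392944) [0.5693311  0.33077708] 1081
[109. 114. 170.]
```

servo_tool([
  {"slide":[15,-20,5],"dr":[0,0,-0.02],"jaw":0.3},
  {"slide":[40,-55,15],"dr":[0,0,-0.05],"jaw":0.3},
  {"slide":[69,-95,25],"dr":[0,0,-0.08],"jaw":0.3},
  {"slide":[98,-135,35],"dr":[0,0,-0.12],"jaw":0.3},
  {"slide":[127,-175,45],"dr":[0,0,-0.12],"jaw":0.3},
  {"slide":[156,-215,55],"dr":[0,0,-0.12],"jaw":0.3},
  {"slide":[185,-255,59],"dr":[0,0,-0.12],"jaw":0.3},
  {"slide":[213,-295,59],"dr":[0,0,-0.12],"jaw":0.3},
  {"slide":[233,-322,59],"dr":[0,0,-0.12],"jaw":0.3},
  {"slide":[241,-334,59],"dr":[0,0,-0.12],"jaw":0.3},
  {"slide":[241,-334,59],"dr":[0,0,-0.12],"jaw":0.3},
  {"slide":[241,-334,59],"dr":[0,0,-0.12],"jaw":0.3},
])

```text
t: 12.05
tool_pos: [0.5486, 0.0876, 0.3655]
orientation: [2.98, 0.994, -0.003]
force: [0.1, 0.2, 0.9]
opening: 0.0649
gripper_force: 0.0
```

```bash
python3 - <<'E'
from h import *
goal([.5493,.0883,.118],-53)
E
```

```text
t 12.1 grasp now [0.5482 0.0875 0.1985] q6 0.99 slide [ 1.2 -0.  80.5] dr [-0.001  0.002 -0.002] alt [3.00e-03 1.00e-03 3.14e+00]
```

servo_tool([
  {"slide":[1,0,20],"dr":[0,0,0],"jaw":0.3},
  {"slide":[1,0,45],"dr":[0,0,0],"jaw":0.3},
  {"slide":[1,0,65],"dr":[0,0,0],"jaw":0.3},
  {"slide":[1,0,77],"dr":[0,0,0],"jaw":0.3},
  {"slide":[1,0,80],"dr":[0,0,0],"jaw":0.3},
  {"slide":[1,0,80],"dr":[0,0,0],"jaw":0.6},
  {"slide":[1,0,80],"dr":[0,0,0],"jaw":1},
  {"slide":[1,0,80],"dr":[0,0,0],"jaw":1},
  {"slide":[1,0,80],"dr":[0,0,0],"jaw":1},
  {"slide":[1,0,80],"dr":[0,0,0],"jaw":1},
  {"slide":[1,0,80],"dr":[0,0,0],"jaw":1},
  {"slide":[1,0,80],"dr":[0,0,0],"jaw":1},
  {"slide":[1,0,80],"dr":[0,0,0],"jaw":1},
  {"slide":[1,0,80],"dr":[0,0,0],"jaw":1},
], force=15)

```text
t: 13.45
tool_pos: [0.5498, 0.089, 0.2871]
orientation: [2.98, 0.994, 0.001]
force: [-0.3, -0.9, 2.8]
opening: 0.0235
gripper_force: 15.0
```

```bash
python3 - <<'E'
from h import *
s=read_state(); M=R.from_rotvec(s['orientation']).as_matrix(); p0=np.array(s['tool_pos'])
g=p0+M[:,2]*.167; pv=np.array([.6415,.158]); print(g,np.linalg.norm(g[:2]-pv))
r=g[:2]-pv
for a in np.arange(.08,.89,.08).tolist()+[.88]:
    c,s_=np.cos(-a),np.sin(-a); q=pv+np.array([c*r[0]-s_*r[1],s_*r[0]+c*r[1]])
    w=np.array([*(q-g[:2]),0]); print(round(a,2),(M.T@w*1000).round(1),q.round(4))
E
```

```text
[0.5498818  0.08901052 0.120055  ] 0.11468846328900201
0.08 [ 0.4 -9.2 -0. ] [0.5447 0.0966]
0.16 [  1.4 -18.3  -0. ] [0.5401 0.1045]
0.24 [  3.2 -27.3  -0. ] [0.5361 0.1128]
0.32 [  5.8 -36.1  -0. ] [0.5328 0.1213]
0.4 [  9.  -44.7  -0. ] [0.5302 0.1301]
0.48 [ 12.9 -53.   -0. ] [0.5284 0.1391]
0.56 [ 17.4 -60.9  -0. ] [0.5272 0.1482]
0.64 [ 22.6 -68.5  -0. ] [0.5268 0.1574]
0.72 [ 28.3 -75.7  -0. ] [0.5271 0.1665]
0.8 [ 34.7 -82.3  -0. ] [0.5282 0.1757]
0.88 [ 41.5 -88.5  -0. ] [0.53   0.1847]
0.88 [ 41.5 -88.5  -0. ] [0.53   0.1847]
```

servo_tool([
  {"slide":[0,-4.6,0],"dr":[0,0,0.04],"jaw":1},
  {"slide":[0.4,-9.2,0],"dr":[0,0,0.08],"jaw":1},
  {"slide":[1.4,-18.3,0],"dr":[0,0,0.16],"jaw":1},
  {"slide":[3.2,-27.3,0],"dr":[0,0,0.24],"jaw":1},
  {"slide":[5.8,-36.1,0],"dr":[0,0,0.32],"jaw":1},
  {"slide":[9,-44.7,0],"dr":[0,0,0.4],"jaw":1},
  {"slide":[12.9,-53,0],"dr":[0,0,0.48],"jaw":1},
  {"slide":[17.4,-60.9,0],"dr":[0,0,0.56],"jaw":1},
  {"slide":[22.6,-68.5,0],"dr":[0,0,0.64],"jaw":1},
  {"slide":[28.3,-75.7,0],"dr":[0,0,0.72],"jaw":1},
  {"slide":[34.7,-82.3,0],"dr":[0,0,0.8],"jaw":1},
  {"slide":[38,-85.5,0],"dr":[0,0,0.84],"jaw":1},
  {"slide":[41.5,-88.5,0],"dr":[0,0,0.88],"jaw":1},
  {"slide":[41.5,-88.5,0],"dr":[0,0,0.88],"jaw":1},
  {"slide":[41.5,-88.5,0],"dr":[0,0,0.88],"jaw":1},
])

```text
t: 14.95
tool_pos: [0.5292, 0.1844, 0.287]
orientation: [3.118, -0.37, -0.003]
force: [-7.1, -4.7, 9.4]
opening: 0.0237
gripper_force: 15.0
```

```bash
python3 - <<'E'
from h import *
s=read_state(); M=R.from_rotvec(s['orientation']).as_matrix(); g=np.array(s['tool_pos'])+M[:,2]*.167; pv=np.array([.6415,.158])
r=g[:2]-pv; print(g,np.linalg.norm(r),np.degrees(np.arctan2(r[1],r[0])),s['opening'],s['force'])
im,_,c=snap('wrist','w3.png'); im2,_,_=snap('scene','s3.png'); im3,_,_=snap('top','top3.png')
a=cv2.resize(im2[170:250,215:325],(400,291),interpolation=2); b=cv2.resize(im3[140:220,210:295],(400,376),interpolation=2)
w=cv2.resize(im[150:384,130:420],(400,323))
o=np.zeros((600,800,3),np.uint8); o[:291,:400]=a; o[:376,400:]=b[:376]; o[291:600,:400]=w[:309]
cv2.imwrite('pics/chk3.png',o[:,:,::-1])
E
```

```text
[0.52888397 0.18421262 0.12004339] 0.11562642816417641 166.89708157873685 0.02373980153492724 [-7.08530265 -4.65985556  9.37296796]
```

View pics/chk3.png

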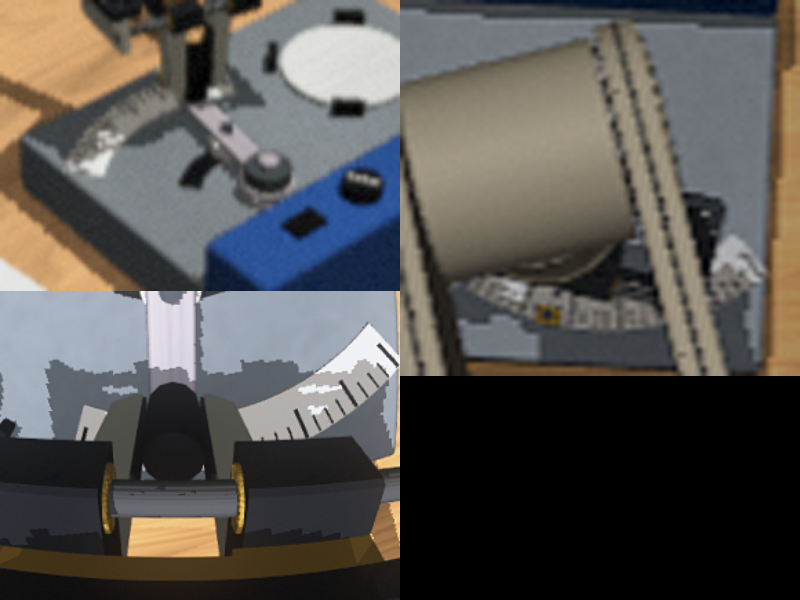

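The arm now lies 0.876 rad from rest by the robot's own chord, about 167° around the pivot, against 167° measured for the index. I hold two seconds, then ease back.

servo_tool([
  {"slide":[0,0,0],"dr":[0,0,0],"jaw":1},
  {"slide":[0,0,0],"dr":[0,0,0],"jaw":1},
  {"slide":[0,0,0],"dr":[0,0,0],"jaw":1},
  {"slide":[0,0,0],"dr":[0,0,0],"jaw":1},
  {"slide":[0,0,0],"dr":[0,0,0],"jaw":1},
  {"slide":[0,0,0],"dr":[0,0,0],"jaw":1},
  {"slide":[0,0,0],"dr":[0,0,0],"jaw":1},
  {"slide":[0,0,0],"dr":[0,0,0],"jaw":1},
  {"slide":[0,0,0],"dr":[0,0,0],"jaw":1},
  {"slide":[0,0,0],"dr":[0,0,0],"jaw":1},
  {"slide":[0,0,0],"dr":[0,0,0],"jaw":1},
  {"slide":[0,0,0],"dr":[0,0,0],"jaw":1},
  {"slide":[0,0,0],"dr":[0,0,0],"jaw":1},
  {"slide":[0,0,0],"dr":[0,0,0],"jaw":1},
  {"slide":[0,0,0],"dr":[0,0,0],"jaw":1},
  {"slide":[0,0,0],"dr":[0,0,0],"jaw":1},
  {"slide":[0,0,0],"dr":[0,0,0],"jaw":1},
  {"slide":[0,0,0],"dr":[0,0,0],"jaw":1},
  {"slide":[0,0,0],"dr":[0,0,0],"jaw":1},
  {"slide":[0,0,0],"dr":[0,0,0],"jaw":1},
])

```text
t: 17.1
tool_pos: [0.5292, 0.1843, 0.287]
orientation: [3.118, -0.37, -0.003]
force: [-6.4, -4.7, 8.2]
opening: 0.0236
gripper_force: 15.0
```

```bash
python3 - <<'E'
from h import *
# independent check of the index: angle about the robot-fitted pivot, brass pixels in top2 and in the scene view
pv=np.array([.6411,.159])
for f,n,bx in(('top2.npz','top',(230,195,255,216)),('scene0.npz','scene',(225,175,290,225))):
    im,d,c=load(f); hsv=cv2.cvtColor(im,cv2.COLOR_RGB2HSV); m=(hsv[...,1]>100)&(hsv[...,2]>70)&(hsv[...,0]<32)&(hsv[...,0]>14)
    V,U=np.mgrid[:384,:512]; m&=(U>bx[0])&(U<bx[2])&(V>bx[1])&(V<bx[3]); nn,l,s,ce=cv2.connectedComponentsWithStats(m.astype(np.uint8))
    for i in range(1,nn):
        if s[i,4]<6: continue
        w=onplane(c,*ce[i],.081,n)[:2]; r=w-pv; print(n,ce[i].round(1),s[i,4],w.round(4),np.linalg.norm(r).round(4),np.degrees(np.arctan2(r[1],r[0])).round(1))
s=read_state(); M=R.from_rotvec(s['orientation']).as_matrix(); g=np.array(s['tool_pos'])+M[:,2]*.167; r=g[:2]-pv; print(s['t'],g,np.degrees(np.arctan2(r[1],r[0])))
E
```

```text
top [240.9 206.9] 14 [0.483  0.1957] 0.1623 166.9
scene [244.1 185. ] 776 [0.4266 0.1776] 0.2153 175.0
scene [260.9 191.2] 17 [0.4872 0.1949] 0.158 166.9
17.1 [0.52885089 0.18408146 0.12002276] 167.40446712892987
```

Both cameras give the index at 166.9°, against 167.4° for the arm, which is about 1 mm. Now I ease it back.

servo_tool([
  {"slide":[0,4.6,0],"dr":[0,0,-0.04],"jaw":1},
  {"slide":[0.4,9.2,0],"dr":[0,0,-0.08],"jaw":1},
  {"slide":[0.8,13.7,0],"dr":[0,0,-0.12],"jaw":1},
  {"slide":[1.4,18.3,0],"dr":[0,0,-0.16],"jaw":1},
  {"slide":[3.2,27.3,0],"dr":[0,0,-0.24],"jaw":1},
  {"slide":[5.8,36.1,0],"dr":[0,0,-0.32],"jaw":1},
  {"slide":[9,44.7,0],"dr":[0,0,-0.4],"jaw":1},
  {"slide":[12.9,53,0],"dr":[0,0,-0.48],"jaw":1},
  {"slide":[17.4,60.9,0],"dr":[0,0,-0.56],"jaw":1},
  {"slide":[22.6,68.5,0],"dr":[0,0,-0.64],"jaw":1},
  {"slide":[28.3,75.7,0],"dr":[0,0,-0.72],"jaw":1},
  {"slide":[31.4,79,0],"dr":[0,0,-0.76],"jaw":1},
  {"slide":[34.7,82.3,0],"dr":[0,0,-0.8],"jaw":1},
  {"slide":[38,85.5,0],"dr":[0,0,-0.84],"jaw":1},
  {"slide":[41.5,88.5,0],"dr":[0,0,-0.88],"jaw":1},
  {"slide":[41.5,88.5,0],"dr":[0,0,-0.88],"jaw":1},
  {"slide":[41.5,88.5,0],"dr":[0,0,-0.88],"jaw":1},
  {"slide":[41.5,88.5,0],"dr":[0,0,-0.88],"jaw":1},
])

```text
t: 18.9
tool_pos: [0.5496, 0.0891, 0.2871]
orientation: [2.98, 0.992, 0.002]
force: [4.8, 0.2, 0.6]
opening: 0.0235
gripper_force: 15.0
```

Back at the rest pose. I open slowly, rise clear and move aside to see the board.

servo_tool([
  {"slide":[0,0,0],"dr":[0,0,0],"jaw":0.6},
  {"slide":[0,0,0],"dr":[0,0,0],"jaw":0.5},
  {"slide":[0,0,0],"dr":[0,0,0],"jaw":0.4},
  {"slide":[0,0,0],"dr":[0,0,0],"jaw":0.4},
  {"slide":[0,0,0],"dr":[0,0,0],"jaw":0.4},
  {"slide":[0,0,-20],"dr":[0,0,0],"jaw":0.4},
  {"slide":[0,0,-50],"dr":[0,0,0],"jaw":0.4},
  {"slide":[0,0,-90],"dr":[0,0,0],"jaw":0.4},
  {"slide":[0,0,-100],"dr":[0,0,0],"jaw":0.4},
  {"slide":[0,0,-100],"dr":[0,0,0],"jaw":0.4},
])

```text
t: 19.9
tool_pos: [0.55, 0.089, 0.3894]
orientation: [2.979, 0.994, 0.007]
force: [-0.2, -0.0, -0.3]
opening: 0.0555
gripper_force: 0.0
```

```bash
cat >> h.py <<'E'
def castings(c,im,n,d=None,x=(.38,.68),y=(-.25,.04),z=.012):
    """brass blobs within world x/y limits"""
    hsv=cv2.cvtColor(im,cv2.COLOR_RGB2HSV); m=((hsv[...,1]>110)&(hsv[...,2]>90)&(hsv[...,0]<32)&(hsv[...,0]>14)).astype(np.uint8)
    white=((hsv[...,1]<60)&(hsv[...,2]>110)).astype(np.uint8)
    nn,l,s,ce=cv2.connectedComponentsWithStats(m)
    for i in range(1,nn):
        if s[i,4]<15 or s[i,4]>4000: continue
        w=onplane(c,*ce[i],z,n)
        if not(x[0]<w[0]<x[1] and y[0]<w[1]<y[1]): continue
        q=np.argwhere(l==i); W=np.array([onplane(c,u,v,z,n)[:2] for v,u in q],np.float32); r=cv2.minAreaRect(W)
        print(n,'px',ce[i].round(),s[i,4],'mean',W.mean(0).round(4),'rect',np.round(r[0],4),np.round(r[1],3),round(r[2],1))
E
python3 - <<'E'
from h import *
im,_,c=snap('top','top4.png'); castings(c,im,'top')
im,_,c=snap('scene','s4.png'); castings(c,im,'scene')
im,_,c=snap('wrist','w4.png'); castings(c,im,'wrist')
goal([.5,-.07,.30],0)
E
```

```text
top px [339. 196.] 57 mean [ 0.5248 -0.116 ] rect [ 0.5242 -0.1151] [0.025 0.028] 44.6
top px [344. 221.] 48 mean [ 0.4425 -0.1316] rect [ 0.443  -0.1311] [0.037 0.021] 59.1
scene px [190. 235.] 48 mean [ 0.4389 -0.05  ] rect [ 0.4391 -0.049 ] [0.027 0.025] 75.9
scene px [168. 249.] 38 mean [ 0.4458 -0.1334] rect [ 0.4451 -0.1316] [0.032 0.019] 57.4
scene px [189. 261.] 46 mean [ 0.5279 -0.1164] rect [ 0.5266 -0.1164] [0.023 0.024] 48.0
wrist px [319. 177.] 870 mean [0.5914 0.0214] rect [0.5911 0.0196] [0.032 0.07 ] 87.4
wrist px [256. 251.] 2920 mean [0.4606 0.0227] rect [0.4662 0.0333] [0.188 0.077] 5.1
wrist px [361. 300.] 169 mean [ 0.4874 -0.1626] rect [ 0.4892 -0.16  ] [0.095 0.014] 44.0
wrist px [283. 283.] 75 mean [ 0.4442 -0.0397] rect [ 0.4442 -0.0404] [0.011 0.026] 20.8
t 20.1 grasp now [0.5484 0.0889 0.2178] q6 1.0 slide [-134.7   97.7  -82. ] dr [-0.002  0.001 -0.927] alt [2.000e-03 3.000e-03 2.215e+00]
```

```bash
python3 - <<'E'
from h import *
goal([.526,-.116,.13],11)
E
```

```text
t 20.1 grasp now [0.5484 0.0889 0.2178] q6 1.0 slide [-141.1  150.3   87.9] dr [-3.000e-03  1.000e-03 -1.119e+00] alt [1.000e-03 3.000e-03 2.023e+00]
```

servo_tool([
  {"slide":[-10,10,0],"dr":[0,0,-0.1],"jaw":0.4},
  {"slide":[-30,35,0],"dr":[0,0,-0.22],"jaw":0.4},
  {"slide":[-55,60,0],"dr":[0,0,-0.34],"jaw":0.4},
  {"slide":[-80,85,0],"dr":[0,0,-0.46],"jaw":0.4},
  {"slide":[-105,110,10],"dr":[0,0,-0.58],"jaw":0.4},
  {"slide":[-125,135,25],"dr":[0,0,-0.7],"jaw":0.4},
  {"slide":[-138,147,45],"dr":[0,0,-0.82],"jaw":0.4},
  {"slide":[-141,150,65],"dr":[0,0,-0.94],"jaw":0.4},
  {"slide":[-141,150,80],"dr":[0,0,-1.06],"jaw":0.4},
  {"slide":[-141,150,88],"dr":[0,0,-1.12],"jaw":0.4},
  {"slide":[-141,150,88],"dr":[0,0,-1.12],"jaw":0.4},
  {"slide":[-141,150,88],"dr":[0,0,-1.12],"jaw":0.4},
])

```text
t: 21.25
tool_pos: [0.5261, -0.1155, 0.2975]
orientation: [-1.998, -2.421, 0.001]
force: [-0.2, -0.0, 0.7]
opening: 0.0556
gripper_force: 0.0
```

```bash
python3 - <<'E'
from h import *
im,_,c=snap('wrist','w5.png'); castings(c,im,'wrist')
goal([.526,-.116,.027],11)
E
```

```text
wrist px [173. 104.] 798 mean [ 0.4377 -0.0486] rect [ 0.4384 -0.0452] [0.035 0.025] 75.7
wrist px [254. 190.] 616 mean [ 0.5249 -0.1139] rect [ 0.5228 -0.112 ] [0.025 0.034] 35.7
wrist px [178. 176.] 37 mean [ 0.4524 -0.1139] rect [ 0.4524 -0.1139] [0.007 0.008] 61.0
wrist px [165. 191.] 369 mean [ 0.4414 -0.1307] rect [ 0.4409 -0.1321] [0.033 0.021] 59.2
wrist px [362. 307.] 69 mean [ 0.676  -0.2299] rect [ 0.676  -0.2294] [0.006 0.039] 12.7
t 21.3 grasp now [ 0.5263 -0.1155  0.1313] q6 -0.5 slide [ -0.4  -0.5 104.3] dr [-0.001 -0.    -0.001] alt [-1.000e-03  1.000e-03  3.141e+00]
```

View pics/w5.png

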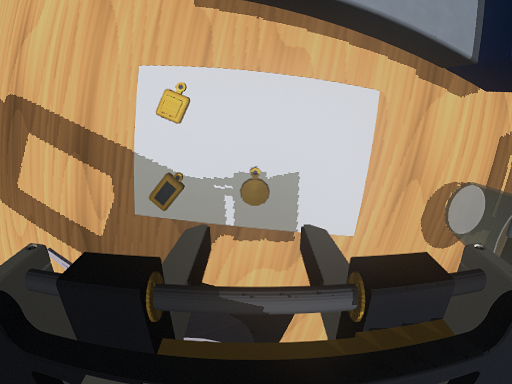

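The wrist view shows round (254,190), tablet (167,191) and a square cushion (173,105, not a cross) on the board, with the round one lined up. I descend and grip.

servo_tool([
  {"slide":[0,-1,30],"dr":[0,0,0],"jaw":0.4},
  {"slide":[0,-1,60],"dr":[0,0,0],"jaw":0.4},
  {"slide":[0,-1,85],"dr":[0,0,0],"jaw":0.4},
  {"slide":[0,-1,98],"dr":[0,0,0],"jaw":0.4},
  {"slide":[0,-1,103],"dr":[0,0,0],"jaw":0.4},
  {"slide":[0,-1,104],"dr":[0,0,0],"jaw":0.4},
  {"slide":[0,-1,104],"dr":[0,0,0],"jaw":1},
  {"slide":[0,-1,104],"dr":[0,0,0],"jaw":1},
  {"slide":[0,-1,104],"dr":[0,0,0],"jaw":1},
  {"slide":[0,-1,104],"dr":[0,0,0],"jaw":1},
  {"slide":[0,-1,104],"dr":[0,0,0],"jaw":1},
  {"slide":[0,-1,104],"dr":[0,0,0],"jaw":1},
  {"slide":[0,-1,104],"dr":[0,0,0],"jaw":1},
  {"slide":[0,-1,104],"dr":[0,0,0],"jaw":1},
  {"slide":[0,-1,90],"dr":[0,0,0],"jaw":1},
  {"slide":[0,-1,60],"dr":[0,0,0],"jaw":1},
  {"slide":[0,-1,20],"dr":[0,0,0],"jaw":1},
  {"slide":[0,-1,-20],"dr":[0,0,0],"jaw":1},
  {"slide":[0,-1,-40],"dr":[0,0,0],"jaw":1},
  {"slide":[0,-1,-40],"dr":[0,0,0],"jaw":1},
], force=20)

```text
t: 23.3
tool_pos: [0.5268, -0.1162, 0.3438]
orientation: [1.993, 2.42, 0.004]
force: [-0.7, -0.7, -0.9]
opening: 0.0257
gripper_force: 20.0
```

```bash
python3 - <<'E'
from h import *
im,d,c=snap('top','top6.png'); P=cloud(c,d); hsv=cv2.cvtColor(im,cv2.COLOR_RGB2HSV)
V,U=np.mgrid[:384,:512]; reg=(U>365)&(U<445)&(V>160)&(V<245)
m=(np.abs(P[...,2]-.069)<.006)&reg; q=P[m]; A=np.c_[2*q[:,:2],np.ones(len(q))]; s=np.linalg.lstsq(A,(q[:,:2]**2).sum(1),rcond=None)[0]; print('rim ctr',s[:2],np.sqrt(s[2]+s[0]**2+s[1]**2),len(q))
m=(np.abs(P[...,2]-.122)<.015)&reg&(hsv[...,2]<70); w=np.array([onplane(c,u,v,.127,'top')[:2] for v,u in np.argwhere(m)],np.float32); print('bow',cv2.minAreaRect(w),len(w))
m_=np.linalg.eigh(np.cov(w.T)); print(np.degrees(np.arctan2(m_[1][1,1],m_[1][0,1])))
goal([.5,-.3,.13],0)
E
```

```text
rim ctr [ 0.50807478 -0.32130575] 0.06775630257973156 97
bow ((0.4762369692325592, -0.3407948911190033), (0.003809623885899782, 0.017916899174451828), 78.87838745117188) 7
164.69748260808655
t 23.4 grasp now [ 0.5268 -0.1162  0.174 ] q6 -0.51 slide [-175.5  -61.1   44.1] dr [0.004 0.002 0.193] alt [-2.000e-03  5.000e-03 -2.949e+00]
```

```bash
python3 - <<'E'
from h import *
goal([.491,-.292,.08],30)
E
```

```text
t 23.4 grasp now [ 0.5268 -0.1162  0.174 ] q6 -0.51 slide [-165.8  -68.6   94.1] dr [ 0.003  0.002 -0.331] alt [ 0.004 -0.004  2.811]
```

servo_tool([
  {"slide":[-15,-6,0],"dr":[0,0,-0.05],"jaw":1},
  {"slide":[-45,-19,0],"dr":[0,0,-0.12],"jaw":1},
  {"slide":[-80,-33,0],"dr":[0,0,-0.2],"jaw":1},
  {"slide":[-115,-48,0],"dr":[0,0,-0.27],"jaw":1},
  {"slide":[-145,-60,0],"dr":[0,0,-0.33],"jaw":1},
  {"slide":[-162,-67,0],"dr":[0,0,-0.33],"jaw":1},
  {"slide":[-166,-69,0],"dr":[0,0,-0.33],"jaw":1},
  {"slide":[-166,-69,0],"dr":[0,0,-0.33],"jaw":1},
  {"slide":[-166,-69,20],"dr":[0,0,-0.33],"jaw":1},
  {"slide":[-166,-69,50],"dr":[0,0,-0.33],"jaw":1},
  {"slide":[-166,-69,80],"dr":[0,0,-0.33],"jaw":1},
  {"slide":[-166,-69,94],"dr":[0,0,-0.33],"jaw":1},
  {"slide":[-166,-69,94],"dr":[0,0,-0.33],"jaw":1},
])

```text
t: 24.65
tool_pos: [0.4892, -0.2901, 0.2421]
orientation: [-1.568, -2.716, -0.001]
force: [-0.3, -0.6, -0.0]
opening: 0.0261
gripper_force: 20.0
```

```bash
python3 - <<'E'
from h import *
goal([.491,-.292,.08],30)
snap('wrist','w6.png')
E
```

```text
t 24.6 grasp now [ 0.4885 -0.2895  0.0751] q6 -1.15 slide [-2.6  0.6 -4.9] dr [-0.002 -0.005  0.   ] alt [ 8.000e-03 -3.000e-03 -3.141e+00]
```

View pics/w6.png

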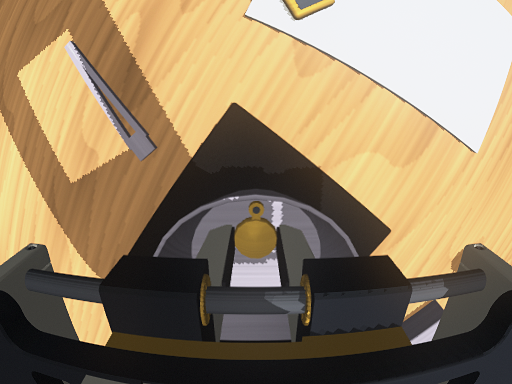

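The round casting is held at (256,238), lug outward, well inside the pot's mouth. I release.

servo_tool([
  {"slide":[-1,0,0],"dr":[0,0,0],"jaw":0.55},
  {"slide":[-1,0,0],"dr":[0,0,0],"jaw":0.52},
  {"slide":[-1,0,0],"dr":[0,0,0],"jaw":0.52},
  {"slide":[-1,0,0],"dr":[0,0,0],"jaw":0.52},
  {"slide":[-1,0,0],"dr":[0,0,0],"jaw":0.52},
  {"slide":[-1,0,-15],"dr":[0,0,0],"jaw":0.52},
  {"slide":[-1,0,-40],"dr":[0,0,0],"jaw":0.5},
  {"slide":[-1,0,-75],"dr":[0,0,0],"jaw":0.4},
  {"slide":[-1,0,-100],"dr":[0,0,0],"jaw":0.4},
  {"slide":[-1,0,-100],"dr":[0,0,0],"jaw":0.4},
])

```text
t: 25.7
tool_pos: [0.4914, -0.2937, 0.3511]
orientation: [1.567, 2.712, -0.001]
force: [1.2, -1.2, 0.7]
opening: 0.0559
gripper_force: 0.0
```

```bash
python3 - <<'E'
from h import *
im,_,c=snap('wrist','w7.png'); castings(c,im,'wrist',x=(.38,.68),y=(-.42,.04))
im,_,c=snap('scene','s7.png'); castings(c,im,'scene',x=(.38,.68),y=(-.42,.04))
goal([.4425,-.1325,.12],-29)
E
```

```text
wrist px [290.  25.] 368 mean [ 0.442  -0.1323] rect [ 0.4426 -0.1296] [0.039 0.021] 59.8
wrist px [458.  43.] 35 mean [ 0.6231 -0.0164] rect [ 0.6241 -0.0175] [0.006 0.024] 5.1
wrist px [256.  62.] 101 mean [ 0.4321 -0.1857] rect [ 0.4307 -0.1878] [0.047 0.009] 82.7
wrist px [436. 129.] 25 mean [ 0.652  -0.1313] rect [ 0.6521 -0.1308] [0.015 0.003] 88.2
wrist px [255. 178.] 484 mean [ 0.4938 -0.296 ] rect [ 0.4914 -0.2951] [0.026 0.034] 56.3
wrist px [287. 280.] 435 mean [ 0.5966 -0.3908] rect [ 0.5891 -0.4039] [0.083 0.032] 50.5
scene px [190. 235.] 45 mean [ 0.4395 -0.0504] rect [ 0.4398 -0.0491] [0.026 0.025] 86.3
scene px [168. 249.] 36 mean [ 0.446  -0.1331] rect [ 0.4449 -0.1315] [0.032 0.018] 57.4
scene px [126. 287.] 55 mean [ 0.4926 -0.297 ] rect [ 0.491  -0.2972] [0.021 0.028] 59.9
t 25.8 grasp now [ 0.4908 -0.2932  0.1792] q6 -1.15 slide [163.1  38.6  58.9] dr [2.000e-03 1.000e-03 1.029e+00] alt [-2.000e-03  2.000e-03 -2.113e+00]
```

servo_tool([
  {"slide":[15,4,0],"dr":[0,0,0.1],"jaw":0.4},
  {"slide":[45,11,0],"dr":[0,0,0.22],"jaw":0.4},
  {"slide":[80,19,0],"dr":[0,0,0.34],"jaw":0.4},
  {"slide":[115,27,0],"dr":[0,0,0.46],"jaw":0.4},
  {"slide":[145,34,15],"dr":[0,0,0.58],"jaw":0.4},
  {"slide":[160,38,35],"dr":[0,0,0.7],"jaw":0.4},
  {"slide":[163,38.5,50],"dr":[0,0,0.82],"jaw":0.4},
  {"slide":[163,38.5,59],"dr":[0,0,0.94],"jaw":0.4},
  {"slide":[163,38.5,59],"dr":[0,0,1.03],"jaw":0.4},
  {"slide":[163,38.5,59],"dr":[0,0,1.03],"jaw":0.4},
  {"slide":[163,38.5,59],"dr":[0,0,1.03],"jaw":0.4},
])

```text
t: 26.9
tool_pos: [0.4418, -0.1323, 0.285]
orientation: [-2.704, -1.596, 0.001]
force: [-0.0, 0.3, 0.5]
opening: 0.056
gripper_force: 0.0
```

```bash
python3 - <<'E'
from h import *
im,_,c=snap('wrist','w8.png'); castings(c,im,'wrist')
goal([.442,-.1325,.027],-29)
E
```

```text
wrist px [203. 116.] 922 mean [ 0.4375 -0.0487] rect [ 0.4383 -0.0451] [0.036 0.025] 75.4
wrist px [254. 192.] 537 mean [ 0.4432 -0.1288] rect [ 0.4435 -0.1288] [0.04  0.021] 60.5
t 26.9 grasp now [ 0.4419 -0.1323  0.1183] q6 0.1 slide [-0.1  0.2 91.3] dr [-0.001  0.     0.002] alt [-0.00e+00 -1.00e-03 -3.14e+00]
```

servo_tool([
  {"slide":[0,0,30],"dr":[0,0,0],"jaw":0.4},
  {"slide":[0,0,60],"dr":[0,0,0],"jaw":0.4},
  {"slide":[0,0,80],"dr":[0,0,0],"jaw":0.4},
  {"slide":[0,0,89],"dr":[0,0,0],"jaw":0.4},
  {"slide":[0,0,91],"dr":[0,0,0],"jaw":0.4},
  {"slide":[0,0,91],"dr":[0,0,0],"jaw":1},
  {"slide":[0,0,91],"dr":[0,0,0],"jaw":1},
  {"slide":[0,0,91],"dr":[0,0,0],"jaw":1},
  {"slide":[0,0,91],"dr":[0,0,0],"jaw":1},
  {"slide":[0,0,91],"dr":[0,0,0],"jaw":1},
  {"slide":[0,0,91],"dr":[0,0,0],"jaw":1},
  {"slide":[0,0,91],"dr":[0,0,0],"jaw":1},
  {"slide":[0,0,91],"dr":[0,0,0],"jaw":1},
  {"slide":[0,0,80],"dr":[0,0,0],"jaw":1},
  {"slide":[0,0,50],"dr":[0,0,0],"jaw":1},
  {"slide":[0,0,10],"dr":[0,0,0],"jaw":1},
  {"slide":[0,0,-30],"dr":[0,0,0],"jaw":1},
  {"slide":[0,0,-55],"dr":[0,0,0],"jaw":1},
  {"slide":[0,0,-55],"dr":[0,0,0],"jaw":1},
])

```text
t: 28.85
tool_pos: [0.4434, -0.1329, 0.346]
orientation: [2.702, 1.59, 0.008]
force: [0.8, 0.7, -0.3]
opening: 0.0224
gripper_force: 20.0
```

```bash
python3 - <<'E'
from h import *
goal([.491,-.292,.08],30)
E
```

```text
t 28.9 grasp now [ 0.4447 -0.1334  0.179 ] q6 0.1 slide [-116.1  118.    99.8] dr [ 0.008  0.003 -1.031] alt [ 0.004 -0.009  2.111]
```

servo_tool([
  {"slide":[-10,10,0],"dr":[0,0,-0.1],"jaw":1},
  {"slide":[-30,31,0],"dr":[0,0,-0.22],"jaw":1},
  {"slide":[-55,57,0],"dr":[0,0,-0.34],"jaw":1},
  {"slide":[-80,83,0],"dr":[0,0,-0.46],"jaw":1},
  {"slide":[-100,103,0],"dr":[0,0,-0.58],"jaw":1},
  {"slide":[-112,116,0],"dr":[0,0,-0.7],"jaw":1},
  {"slide":[-116,120,0],"dr":[0,0,-0.82],"jaw":1},
  {"slide":[-116,120,0],"dr":[0,0,-0.94],"jaw":1},
  {"slide":[-116,120,0],"dr":[0,0,-1.03],"jaw":1},
  {"slide":[-116,120,5],"dr":[0,0,-1.03],"jaw":1},
  {"slide":[-116,120,25],"dr":[0,0,-1.03],"jaw":1},
  {"slide":[-116,120,55],"dr":[0,0,-1.03],"jaw":1},
  {"slide":[-116,120,80],"dr":[0,0,-1.03],"jaw":1},
  {"slide":[-116,120,92],"dr":[0,0,-1.03],"jaw":1},
  {"slide":[-116,120,92],"dr":[0,0,-1.03],"jaw":1},
  {"slide":[-116,120,92],"dr":[0,0,-1.03],"jaw":1},
])

```text
t: 30.45
tool_pos: [0.4909, -0.2922, 0.2492]
orientation: [1.573, 2.719, -0.0]
force: [0.6, -0.1, -0.3]
opening: 0.022
gripper_force: 20.0
```

```bash
python3 - <<'E'
from h import *
goal([.491,-.292,.08],30)
E
```

```text
t 30.4 grasp now [ 0.491  -0.2922  0.0822] q6 -1.15 slide [0.1 0.1 2.2] dr [ 0.     0.    -0.001] alt [ 0.   -0.    3.14]
```

servo_tool([
  {"slide":[0,0,2],"dr":[0,0,0],"jaw":0.6},
  {"slide":[0,0,2],"dr":[0,0,0],"jaw":0.54},
  {"slide":[0,0,2],"dr":[0,0,0],"jaw":0.54},
  {"slide":[0,0,2],"dr":[0,0,0],"jaw":0.54},
  {"slide":[0,0,2],"dr":[0,0,0],"jaw":0.54},
  {"slide":[0,0,-15],"dr":[0,0,0],"jaw":0.54},
  {"slide":[0,0,-40],"dr":[0,0,0],"jaw":0.5},
  {"slide":[0,0,-75],"dr":[0,0,0],"jaw":0.4},
  {"slide":[0,0,-95],"dr":[0,0,0],"jaw":0.4},
  {"slide":[0,0,-95],"dr":[0,0,0],"jaw":0.4},
])

```text
t: 31.45
tool_pos: [0.4918, -0.2928, 0.348]
orientation: [1.568, 2.714, -0.001]
force: [-0.7, -0.7, 0.9]
opening: 0.0557
gripper_force: 0.0
```

```bash
python3 - <<'E'
from h import *
im,_,c=snap('wrist','w9.png'); castings(c,im,'wrist',x=(.38,.68),y=(-.42,.04))
im,_,c=snap('scene','s9.png'); castings(c,im,'scene',x=(.38,.68),y=(-.42,.04))
goal([.437,-.0505,.12],-14.5)
E
```

```text
wrist px [246.  37.] 27 mean [ 0.4094 -0.1665] rect [ 0.4089 -0.1668] [0.011 0.014] 51.2
wrist px [459.  43.] 29 mean [ 0.6231 -0.0154] rect [ 0.6235 -0.016 ] [0.005 0.019] 3.1
wrist px [252.  67.] 67 mean [ 0.4317 -0.1918] rect [ 0.4317 -0.192 ] [0.04  0.003] 85.4
wrist px [283.  56.] 20 mean [ 0.4525 -0.1653] rect [ 0.4542 -0.1658] [0.013 0.004] 6.5
wrist px [408. 160.] 211 mean [ 0.6382 -0.1829] rect [ 0.6383 -0.1857] [0.125 0.004] 87.4
wrist px [437. 130.] 36 mean [ 0.6519 -0.1303] rect [ 0.6522 -0.13  ] [0.027 0.003] 88.0
wrist px [331. 140.] 20 mean [ 0.5434 -0.2157] rect [ 0.5434 -0.2155] [0.011 0.002] 89.6
wrist px [254. 179.] 449 mean [ 0.4936 -0.2955] rect [ 0.4929 -0.295 ] [0.026 0.042] 36.6
wrist px [292. 280.] 326 mean [ 0.6009 -0.385 ] rect [ 0.5964 -0.3961] [0.064 0.029] 55.5
scene px [190. 235.] 45 mean [ 0.4395 -0.0504] rect [ 0.4398 -0.0491] [0.026 0.025] 86.3
scene px [124. 287.] 26 mean [ 0.4904 -0.3019] rect [ 0.4892 -0.3032] [0.019 0.02 ] 43.0
t 31.6 grasp now [ 0.4909 -0.2922  0.1767] q6 -1.15 slide [236.2  74.1  56.5] dr [0.001 0.    0.776] alt [-1.000e-03  1.000e-03 -2.366e+00]
```

servo_tool([
  {"slide":[15,5,0],"dr":[0,0,0.05],"jaw":0.4},
  {"slide":[45,14,0],"dr":[0,0,0.15],"jaw":0.4},
  {"slide":[85,27,0],"dr":[0,0,0.27],"jaw":0.4},
  {"slide":[125,39,0],"dr":[0,0,0.39],"jaw":0.4},
  {"slide":[165,52,10],"dr":[0,0,0.51],"jaw":0.4},
  {"slide":[200,63,25],"dr":[0,0,0.63],"jaw":0.4},
  {"slide":[225,71,40],"dr":[0,0,0.73],"jaw":0.4},
  {"slide":[236,74,52],"dr":[0,0,0.776],"jaw":0.4},
  {"slide":[236,74,56],"dr":[0,0,0.776],"jaw":0.4},
  {"slide":[236,74,56],"dr":[0,0,0.776],"jaw":0.4},
  {"slide":[236,74,56],"dr":[0,0,0.776],"jaw":0.4},
])

```text
t: 32.65
tool_pos: [0.4372, -0.0513, 0.2877]
orientation: [-2.483, -1.924, 0.001]
force: [0.3, -0.0, -0.7]
opening: 0.0558
gripper_force: 0.0
```

```bash
python3 - <<'E'
from h import *
im,_,c=snap('wrist','w10.png'); castings(c,im,'wrist')
goal([.437,-.0505,.027],-14.5)
E
```

```text
wrist px [254. 191.] 812 mean [ 0.4372 -0.0478] rect [ 0.4381 -0.0441] [0.035 0.024] 75.6
wrist px [304. 284.] 35 mean [ 0.4626 -0.1572] rect [ 0.4614 -0.1563] [0.004 0.014] 73.3
wrist px [362. 305.] 69 mean [ 0.5222 -0.2077] rect [ 0.5221 -0.2093] [0.036 0.004] 83.6
wrist px [248. 327.] 3245 mean [ 0.3898 -0.2019] rect [ 0.3944 -0.2044] [0.046 0.162] 75.7
t 32.7 grasp now [ 0.4374 -0.0515  0.1211] q6 0.02 slide [ 0.9 -0.6 94.1] dr [0. 0. 0.] alt [-0.000e+00  1.000e-03 -3.142e+00]
```

servo_tool([
  {"slide":[1,-1,30],"dr":[0,0,0],"jaw":0.4},
  {"slide":[1,-1,60],"dr":[0,0,0],"jaw":0.4},
  {"slide":[1,-1,82],"dr":[0,0,0],"jaw":0.4},
  {"slide":[1,-1,92],"dr":[0,0,0],"jaw":0.4},
  {"slide":[1,-1,94],"dr":[0,0,0],"jaw":0.4},
  {"slide":[1,-1,94],"dr":[0,0,0],"jaw":1},
  {"slide":[1,-1,94],"dr":[0,0,0],"jaw":1},
  {"slide":[1,-1,94],"dr":[0,0,0],"jaw":1},
  {"slide":[1,-1,94],"dr":[0,0,0],"jaw":1},
  {"slide":[1,-1,94],"dr":[0,0,0],"jaw":1},
  {"slide":[1,-1,94],"dr":[0,0,0],"jaw":1},
  {"slide":[1,-1,94],"dr":[0,0,0],"jaw":1},
  {"slide":[1,-1,94],"dr":[0,0,0],"jaw":1},
  {"slide":[1,-1,80],"dr":[0,0,0],"jaw":1},
  {"slide":[1,-1,50],"dr":[0,0,0],"jaw":1},
  {"slide":[1,-1,10],"dr":[0,0,0],"jaw":1},
  {"slide":[1,-1,-30],"dr":[0,0,0],"jaw":1},
  {"slide":[1,-1,-50],"dr":[0,0,0],"jaw":1},
  {"slide":[1,-1,-50],"dr":[0,0,0],"jaw":1},
  {"slide":[1,-1,-50],"dr":[0,0,0],"jaw":1},
])

```text
t: 34.7
tool_pos: [0.4362, -0.0494, 0.3373]
orientation: [2.484, 1.923, 0.0]
force: [-1.1, -0.2, -0.4]
opening: 0.0258
gripper_force: 20.0
```

```bash
python3 - <<'E'
from h import *
goal([.491,-.292,.082],30)
E
```

```text
t 34.7 grasp now [ 0.4362 -0.0494  0.1703] q6 0.02 slide [-221.2  113.8   88.3] dr [ 0.     0.    -0.777] alt [ 0.    -0.     2.365]
```

servo_tool([
  {"slide":[-15,8,0],"dr":[0,0,-0.05],"jaw":1},
  {"slide":[-45,23,0],"dr":[0,0,-0.15],"jaw":1},
  {"slide":[-80,41,0],"dr":[0,0,-0.27],"jaw":1},
  {"slide":[-115,59,0],"dr":[0,0,-0.39],"jaw":1},
  {"slide":[-150,77,0],"dr":[0,0,-0.51],"jaw":1},
  {"slide":[-185,95,0],"dr":[0,0,-0.63],"jaw":1},
  {"slide":[-210,108,0],"dr":[0,0,-0.75],"jaw":1},
  {"slide":[-221,114,0],"dr":[0,0,-0.777],"jaw":1},
  {"slide":[-221,114,0],"dr":[0,0,-0.777],"jaw":1},
  {"slide":[-221,114,5],"dr":[0,0,-0.777],"jaw":1},
  {"slide":[-221,114,25],"dr":[0,0,-0.777],"jaw":1},
  {"slide":[-221,114,55],"dr":[0,0,-0.777],"jaw":1},
  {"slide":[-221,114,80],"dr":[0,0,-0.777],"jaw":1},
  {"slide":[-221,114,88],"dr":[0,0,-0.777],"jaw":1},
  {"slide":[-221,114,88],"dr":[0,0,-0.777],"jaw":1},
  {"slide":[-221,114,88],"dr":[0,0,-0.777],"jaw":1},
])

```text
t: 36.3
tool_pos: [0.4917, -0.2916, 0.2506]
orientation: [1.569, 2.72, -0.0]
force: [-0.5, -0.3, -0.4]
opening: 0.0253
gripper_force: 20.0
```

```bash
python3 - <<'E'
from h import *
goal([.491,-.292,.08],30)
E
```

```text
t 36.3 grasp now [ 0.4918 -0.2917  0.0836] q6 -1.15 slide [ 0.  -0.7  3.6] dr [0.    0.001 0.001] alt [-1.000e-03  1.000e-03 -3.141e+00]
```

servo_tool([
  {"slide":[0,0,3],"dr":[0,0,0],"jaw":0.6},
  {"slide":[0,0,3],"dr":[0,0,0],"jaw":0.52},
  {"slide":[0,0,3],"dr":[0,0,0],"jaw":0.52},
  {"slide":[0,0,3],"dr":[0,0,0],"jaw":0.52},
  {"slide":[0,0,3],"dr":[0,0,0],"jaw":0.52},
  {"slide":[0,0,-15],"dr":[0,0,0],"jaw":0.52},
  {"slide":[0,0,-40],"dr":[0,0,0],"jaw":0.5},
  {"slide":[0,0,-75],"dr":[0,0,0],"jaw":0.4},
  {"slide":[0,0,-110],"dr":[0,0,0],"jaw":0.4},
  {"slide":[0,0,-140],"dr":[0,0,0],"jaw":0.3},
  {"slide":[0,0,-150],"dr":[0,0,0],"jaw":0.3},
  {"slide":[0,0,-150],"dr":[0,0,0],"jaw":0.3},
])

```text
t: 37.5
tool_pos: [0.4917, -0.2922, 0.4015]
orientation: [1.569, 2.718, -0.001]
force: [0.4, -0.5, 0.9]
opening: 0.0651
gripper_force: 0.0
```

```bash
python3 - <<'E'
from h import *
im,_,c=snap('wrist','w11.png')
im2,d,c2=snap('scene','s11.png')
o=np.zeros((384,800,3),np.uint8); o[:,:400]=im[:,56:456]; o[:,400:]=cv2.resize(im2[150:380,60:300],(400,384)); cv2.imwrite('pics/c11.png',o[:,:,::-1])
goal([.508,-.3215,.17],-60)
E
```

```text
t 37.6 grasp now [ 0.4908 -0.2916  0.231 ] q6 -1.15 slide [-34.3  -0.2  61. ] dr [ 1.00e-03 -2.00e-03 -1.57e+00] alt [-2.000e-03 -1.000e-03  1.571e+00]
```

View pics/c11.png

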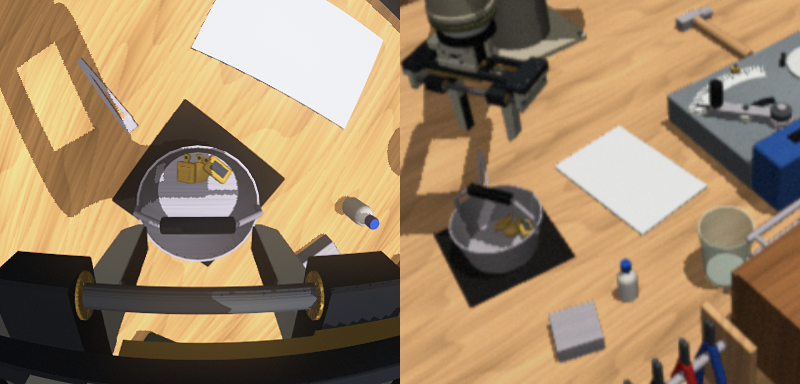

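The board is empty and all three castings lie in the pot; the bow sits at picture (198,225), parallel to the closing line. The tensioner is at rest and the index unmoved. Now I grip the bow.

servo_tool([
  {"slide":[-10,0,0],"dr":[0,0,0.14],"jaw":0.3},
  {"slide":[-20,0,0],"dr":[0,0,0.28],"jaw":0.2},
  {"slide":[-30,0,0],"dr":[0,0,0.42],"jaw":0.1},
  {"slide":[-34,0,0],"dr":[0,0,0.56],"jaw":0.1},
  {"slide":[-34,0,0],"dr":[0,0,0.7],"jaw":0.1},
  {"slide":[-34,0,0],"dr":[0,0,0.84],"jaw":0.1},
  {"slide":[-34,0,0],"dr":[0,0,0.98],"jaw":0.1},
  {"slide":[-34,0,0],"dr":[0,0,1.12],"jaw":0.1},
  {"slide":[-34,0,0],"dr":[0,0,1.26],"jaw":0.1},
  {"slide":[-34,0,0],"dr":[0,0,1.4],"jaw":0.1},
  {"slide":[-34,0,0],"dr":[0,0,1.54],"jaw":0.1},
  {"slide":[-34,0,0],"dr":[0,0,1.571],"jaw":0.1},
  {"slide":[-34,0,30],"dr":[0,0,1.571],"jaw":0.1},
  {"slide":[-34,0,55],"dr":[0,0,1.571],"jaw":0.1},
  {"slide":[-34,0,61],"dr":[0,0,1.571],"jaw":0.1},
  {"slide":[-34,0,61],"dr":[0,0,1.571],"jaw":0.1},
])

```text
t: 39.2
tool_pos: [0.5075, -0.3208, 0.3356]
orientation: [-3.03, -0.812, 0.005]
force: [-0.1, -0.1, 0.6]
opening: 0.0839
gripper_force: 0.0
```

```bash
python3 - <<'E'
from h import *
goal([.508,-.3215,.119],-60)
im,_,c=snap('wrist','w12.png')
cv2.imwrite('pics/w12c.png',cv2.resize(im[60:330,100:420],(400,338))[:,:,::-1])
E
```

```text
t 39.2 grasp now [ 0.5068 -0.3202  0.1686] q6 0.4 slide [ 0.2  1.1 49.6] dr [-0.005  0.002  0.   ] alt [-3.000e-03 -8.000e-03 -3.141e+00]
```

View pics/w12c.png

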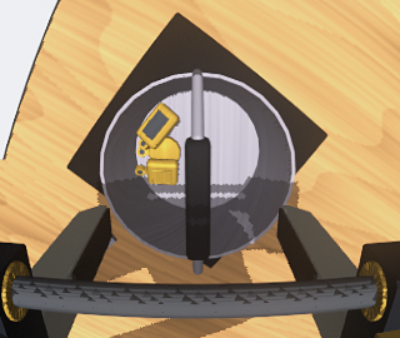

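The bow stands square between the fingers at crop (198,200). I descend, grip and lift.

servo_tool([
  {"slide":[0,0,15],"dr":[0,0,0],"jaw":0.1},
  {"slide":[0,0,32],"dr":[0,0,0],"jaw":0.1},
  {"slide":[0,0,44],"dr":[0,0,0],"jaw":0.1},
  {"slide":[0,0,49],"dr":[0,0,0],"jaw":0.1},
  {"slide":[0,0,49],"dr":[0,0,0],"jaw":0.5},
  {"slide":[0,0,49],"dr":[0,0,0],"jaw":1},
  {"slide":[0,0,49],"dr":[0,0,0],"jaw":1},
  {"slide":[0,0,49],"dr":[0,0,0],"jaw":1},
  {"slide":[0,0,49],"dr":[0,0,0],"jaw":1},
  {"slide":[0,0,49],"dr":[0,0,0],"jaw":1},
  {"slide":[0,0,49],"dr":[0,0,0],"jaw":1},
  {"slide":[0,0,49],"dr":[0,0,0],"jaw":1},
  {"slide":[0,0,49],"dr":[0,0,0],"jaw":1},
  {"slide":[0,0,49],"dr":[0,0,0],"jaw":1},
  {"slide":[0,0,49],"dr":[0,0,0],"jaw":1},
  {"slide":[0,0,49],"dr":[0,0,0],"jaw":1},
  {"slide":[0,0,49],"dr":[0,0,0],"jaw":1},
  {"slide":[0,0,49],"dr":[0,0,0],"jaw":1},
], force=50)

```text
t: 41.05
tool_pos: [0.5083, -0.3213, 0.2897]
orientation: [-3.034, -0.813, 0.0]
force: [-0.4, 1.0, -1.4]
opening: 0.0135
gripper_force: 50.0
```

```bash
python3 - <<'E'
from h import *
goal([.508,-.3215,.30],-60)
E
```

```text
t 41.0 grasp now [ 0.5083 -0.3213  0.1227] q6 0.4 slide [-4.000e-01 -1.000e-01 -1.773e+02] dr [-0. -0.  0.] alt [ 0.    -0.    -3.141]
```

servo_tool([
  {"slide":[0,0,-3],"dr":[0,0,0],"jaw":1},
  {"slide":[0,0,-10],"dr":[0,0,0],"jaw":1},
  {"slide":[0,0,-22],"dr":[0,0,0],"jaw":1},
  {"slide":[0,0,-40],"dr":[0,0,0],"jaw":1},
  {"slide":[0,0,-65],"dr":[0,0,0],"jaw":1},
  {"slide":[0,0,-92],"dr":[0,0,0],"jaw":1},
  {"slide":[0,0,-118],"dr":[0,0,0],"jaw":1},
  {"slide":[0,0,-142],"dr":[0,0,0],"jaw":1},
  {"slide":[0,0,-162],"dr":[0,0,0],"jaw":1},
  {"slide":[0,0,-175],"dr":[0,0,0],"jaw":1},
  {"slide":[0,0,-180],"dr":[0,0,0],"jaw":1},
  {"slide":[0,0,-180],"dr":[0,0,0],"jaw":1},
  {"slide":[0,0,-180],"dr":[0,0,0],"jaw":1},
])

```text
t: 42.35
tool_pos: [0.5082, -0.3213, 0.4684]
orientation: [-3.033, -0.813, 0.002]
force: [-0.1, -0.3, -6.1]
opening: 0.0136
gripper_force: 50.0
```

```bash
python3 - <<'E'
from h import *
# pot centre under the tool while hanging: rim fit in the scene view
goal([.5694,.3304,.302],4.5)
E
```

```text
t 42.4 grasp now [ 0.508  -0.3211  0.3014] q6 0.4 slide [ 3.789e+02 -5.337e+02  1.000e-01] dr [-0.002 -0.    -1.126] alt [-0.000e+00  2.000e-03  2.016e+00]
```

servo_tool([
  {"slide":[4,-6,0],"dr":[0,0,-0.01],"jaw":1},
  {"slide":[14,-20,0],"dr":[0,0,-0.04],"jaw":1},
  {"slide":[30,-42,0],"dr":[0,0,-0.09],"jaw":1},
  {"slide":[50,-70,0],"dr":[0,0,-0.15],"jaw":1},
  {"slide":[73,-103,0],"dr":[0,0,-0.22],"jaw":1},
  {"slide":[97,-136,0],"dr":[0,0,-0.29],"jaw":1},
  {"slide":[120,-169,0],"dr":[0,0,-0.36],"jaw":1},
  {"slide":[143,-202,0],"dr":[0,0,-0.43],"jaw":1},
  {"slide":[167,-235,0],"dr":[0,0,-0.5],"jaw":1},
  {"slide":[190,-268,0],"dr":[0,0,-0.57],"jaw":1},
  {"slide":[214,-301,0],"dr":[0,0,-0.64],"jaw":1},
  {"slide":[237,-334,0],"dr":[0,0,-0.71],"jaw":1},
  {"slide":[261,-367,0],"dr":[0,0,-0.78],"jaw":1},
  {"slide":[284,-400,0],"dr":[0,0,-0.85],"jaw":1},
  {"slide":[307,-433,0],"dr":[0,0,-0.92],"jaw":1},
  {"slide":[330,-465,0],"dr":[0,0,-0.99],"jaw":1},
  {"slide":[350,-493,0],"dr":[0,0,-1.05],"jaw":1},
  {"slide":[365,-515,0],"dr":[0,0,-1.1],"jaw":1},
  {"slide":[375,-528,0],"dr":[0,0,-1.12],"jaw":1},
  {"slide":[379,-534,0],"dr":[0,0,-1.126],"jaw":1},
])

```text
t: 44.35
tool_pos: [0.5681, 0.3333, 0.4688]
orientation: [-2.126, -2.311, 0.002]
force: [1.3, -0.8, -6.1]
opening: 0.0136
gripper_force: 50.0
```

servo_tool([
  {"slide":[0,0,0],"dr":[0,0,0],"jaw":1},
  {"slide":[0,0,0],"dr":[0,0,0],"jaw":1},
  {"slide":[0,0,0],"dr":[0,0,0],"jaw":1},
])

```text
t: 44.65
tool_pos: [0.5694, 0.3297, 0.4699]
orientation: [2.133, 2.306, -0.0]
force: [0.3, 0.1, -6.2]
opening: 0.0137
gripper_force: 50.0
```

```bash
python3 - <<'E'
from h import *
goal([.5690,.3304,.1947],4.5)
E
```

```text
t 44.6 grasp now [0.5694 0.3296 0.3029] q6 0.37 slide [  0.8  -0.4 108.2] dr [-0.     0.    -0.001] alt [0.    0.    3.141]
```

servo_tool([
  {"slide":[1,0,6],"dr":[0,0,0],"jaw":1},
  {"slide":[1,0,20],"dr":[0,0,0],"jaw":1},
  {"slide":[1,0,40],"dr":[0,0,0],"jaw":1},
  {"slide":[1,0,60],"dr":[0,0,0],"jaw":1},
  {"slide":[1,0,78],"dr":[0,0,0],"jaw":1},
  {"slide":[1,0,90],"dr":[0,0,0],"jaw":1},
  {"slide":[1,0,96],"dr":[0,0,0],"jaw":1},
  {"slide":[1,0,100],"dr":[0,0,0],"jaw":1},
  {"slide":[1,0,103],"dr":[0,0,0],"jaw":1},
  {"slide":[1,0,105],"dr":[0,0,0],"jaw":1},
  {"slide":[1,0,107],"dr":[0,0,0],"jaw":1},
  {"slide":[1,0,107],"dr":[0,0,0],"jaw":1},
])

```text
t: 45.85
tool_pos: [0.5694, 0.3316, 0.3629]
orientation: [2.132, 2.307, 0.0]
force: [-0.4, -0.6, -6.0]
opening: 0.0133
gripper_force: 50.0
```

servo_tool([
  {"slide":[0,0,1],"dr":[0,0,0],"jaw":1},
  {"slide":[0,0,2],"dr":[0,0,0],"jaw":1},
  {"slide":[0,0,2],"dr":[0,0,0],"jaw":1},
])

```text
t: 46.15
tool_pos: [0.5695, 0.3316, 0.3617]
orientation: [2.132, 2.307, 0.002]
force: [-1.5, 0.1, 0.3]
opening: 0.0138
gripper_force: 50.0
```

Landed flat: the weight is off the tool at the expected height. I release and rise.

servo_tool([
  {"slide":[0,0,0],"dr":[0,0,0],"jaw":0.3},
  {"slide":[0,0,0],"dr":[0,0,0],"jaw":0.3},
  {"slide":[0,0,0],"dr":[0,0,0],"jaw":0.3},
  {"slide":[0,0,0],"dr":[0,0,0],"jaw":0.3},
  {"slide":[0,0,0],"dr":[0,0,0],"jaw":0.3},
  {"slide":[0,0,0],"dr":[0,0,0],"jaw":0.3},
  {"slide":[0,0,-15],"dr":[0,0,0],"jaw":0.3},
  {"slide":[0,0,-40],"dr":[0,0,0],"jaw":0.3},
  {"slide":[0,0,-80],"dr":[0,0,0],"jaw":0.3},
  {"slide":[-40,0,-100],"dr":[0,0,0],"jaw":0.3},
  {"slide":[-90,0,-100],"dr":[0,0,0],"jaw":0.3},
  {"slide":[-140,0,-100],"dr":[0,0,0],"jaw":0.3},
  {"slide":[-190,0,-100],"dr":[0,0,0],"jaw":0.3},
  {"slide":[-240,0,-100],"dr":[0,0,0],"jaw":0.3},
  {"slide":[-290,0,-100],"dr":[0,0,0],"jaw":0.3},
  {"slide":[-340,0,-100],"dr":[0,0,0],"jaw":0.3},
  {"slide":[-360,0,-100],"dr":[0,0,0],"jaw":0.3},
  {"slide":[-360,0,-100],"dr":[0,0,0],"jaw":0.3},
])

```text
t: 47.95
tool_pos: [0.5977, -0.0305, 0.462]
orientation: [2.136, 2.302, 0.0]
force: [-0.1, 0.2, -0.9]
opening: 0.0654
gripper_force: 0.0
```

```bash
python3 - <<'E'
from h import *
im,d,c=snap('top','top13.png'); im2,d2,c2=snap('scene','s13.png')
P=cloud(c,d); V,U=np.mgrid[:384,:512]
m=(np.abs(P[...,2]-.141)<.006)&(U>165)&(U<225)&(V>148)&(V<212); q=P[m]; A=np.c_[2*q[:,:2],np.ones(len(q))]; s=np.linalg.lstsq(A,(q[:,:2]**2).sum(1),rcond=None)[0]; print('rim ctr',s[:2],np.sqrt(s[2]+s[0]**2+s[1]**2),len(q),np.median(q[:,2]))
B=np.c_[q[:,:2]-s[:2],np.ones(len(q))]; print('tilt',np.linalg.lstsq(B,q[:,2],rcond=None)[0])
o=np.zeros((480,800,3),np.uint8); o[:,:440]=cv2.resize(im[130:220,160:295],(440,480*0+293))[:0].shape and cv2.resize(im[120:220,160:252],(440,480)) ; o[:,440:]=cv2.resize(im2[130:280,210:322],(360,480)); cv2.imwrite('pics/c13.png',o[:,:,::-1])
E
```

```text
rim ctr [0.56904163 0.32955643] 0.06734345192139109 205 0.1400421005437211
tilt [-0.00579272 -0.00333366  0.14007171]
```

View pics/c13.png

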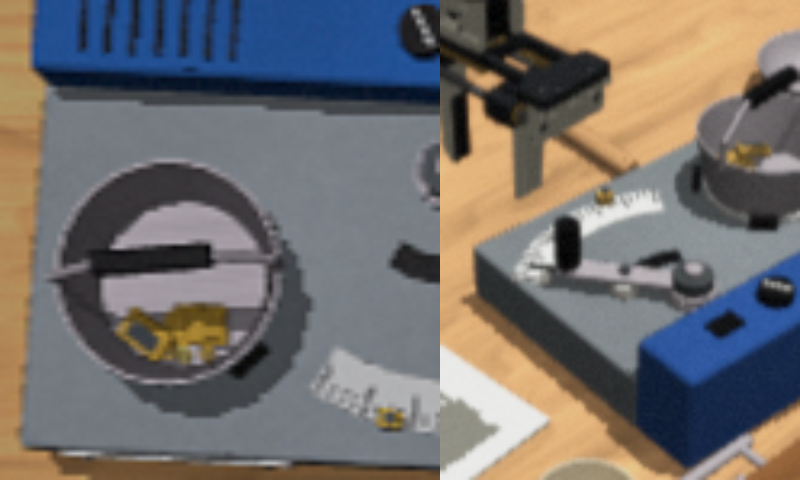

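The pot stands level on the plate (rim centre within 1 mm of the plate centre, rim at 0.140 m) with the castings at (175,335). The tensioner is at rest and the index at (390,417) is unmoved. I hand in.

```bash
python3 -c "
from plant import *
print(close_job())"
```

```text
the job is handed in; nothing more can be done
None
```

The pot is back on the drive plate with all three castings inside (round, tablet and cushion); I held the tensioner at the index for two seconds and eased it back to rest, and handed the job in at about 48 s; no verdict was returned.

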